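# Scoop up the bridge blanks, then gauge the end block on the cleared board

### The job

The bench board has to be cleared before a part can be measured on it: use the scoop to gather the violin bridge blanks lying on it (its back stop is there to push against) and tip them all into the wooden tray, never touching the freshly oiled blanks with the gripper, then lay the scoop flat on its cork mat, its handle near the spot in the mat. After that set the small wooden end block flat on the cleared board, and then stand the height gauge on the board astride the block, so that its sprung foot rests on the block and shows its height. Let go of everything and leave the other tools on the table where they are.

Things in the scene. Friction and masses are not known exactly. Their poses are not given: they have to be found in the camera images.
- bench_board: fixed grey bench board, 240 (its x) x 320 (its y) x 12 mm thick; origin at the centre of its underside, on the table; z up, x pointing from its open front edge to the back stop, within 0.12 rad of straight ahead. The back stop is a wooden bar along the whole back edge: upright front face at x = +100 mm, top 45 mm above the board's top.
- blank_tray: fixed open wooden tray, outside 140 (its x) x 150 (its y) x 40 mm high, walls and floor 6 mm; origin at the centre of its underside.
- scoop_mat: fixed flat cork mat, 130 (its x) x 120 (its y) x 4 mm, on which the scoop lies at the start; origin at the centre of its underside.
- mat_spot (a point): small dark spot on the mat's top, 38 mm from its centre toward -x of the mat: the scoop's handle stands over it when the scoop is put away.
- scoop: loose flat steel scoop, 0.16 kg. Origin under its upright wooden handle at the pan's underside; x points to the lip, z up. Pan 72 mm wide (y), x = -10 to +90 mm, floor 3 mm, the last 30 mm tapering to a knife edge; side walls 14 mm high to x = +45. Handle 14 mm thick (along x), 36 wide (y), top 90 mm up; grip its upper 45 mm. Wood slides on the pan at 13 to 20 degrees of slope (polished).
- scoop_lip (a point): middle of the scoop's lip, at the level of the underside (x = +90 mm).
- blank_a: loose violin bridge blank, pale wood, flat, about 34 (x) x 41 (y) x 4 mm, 12 g; origin at the centre of its underside. Three or four blanks lie flat on the board, 25 to 75 mm (their centres) in front of the back stop's face and at least 65 mm apart along it; an absent one reads None.
- blank_b: another such bridge blank (may be absent).
- blank_c: another such bridge blank (may be absent).
- blank_d: another such bridge blank (may be absent).
- end_block: loose brown wooden block, 36 (x) x 40 (y) x 26 mm high, 40 g; origin at the centre of its underside. It stands beside the board near its back stop, on the side opposite the gauge (the other blocks lie farther back and are not meant).
- gauge: loose height gauge, 0.3 kg, 120 mm high: two legs on soles 60 mm long (its x), at y = 33 to 51 mm either side; a beam across them 50 to 64 mm up; above its middle an aluminium grip housing 24 (x) x 26 (y) mm, from 64 to 120 mm up, with a white scale on its -x face. Origin at the centre between the soles, at their underside, z up.
- gauge_foot (a joint): height of the gauge's sprung foot above the plane of its soles, in m: 0 when the gauge stands on a bare flat surface, 0.026 when it stands over the end block on the same surface. A weak spring (under 0.5 N) and its own weight press the foot down; travel 40 mm.
- gauge_tip (a point): centre of the underside of the gauge's foot, a brass disc 16 mm across in the middle of the gauge.
- sanding_stick: thin pale sanding stick, 12 x 148 x 7 mm, near the table's front edge; a bystander: leave it alone. Origin at the centre of its underside.
- thumb_plane: small brass thumb plane, 25 x 60 x 34 mm, near the front edge; a bystander: leave it alone. Origin at the centre of its underside.
- slot_template: thin wooden template with a slot, 128 x 46 x 4 mm, behind the board; a bystander: leave it alone. Origin at the centre of its underside.
- cork_block: brown cork sanding block, 44 x 70 x 28 mm, behind the board; a bystander: leave it alone. Origin at the centre of its underside.
Mind the look-alikes: they are no part of the job. What is shaped like the gauge but green is not meant.

How it is judged:
By the outcome, as a careful person would: the job done as asked, in the order asked, and still so for the second after the job is handed in, with the robot touching nothing.
Of blank_a, blank_b, blank_c, blank_d only 3 to 4 are there at a start; the rules pass over those that are not, and their reading is None.
At some moment in a run one of end_block, gauge may be knocked a few centimetres aside while the robot is not near it.
It also fails if it takes over 210 s, if anything falls off the work surface, if the arm or the gripper's body presses on something with over 40 N, if the wrist force passes 120 N, or if a joint passes its speed limit or range.

### The arm

A 6-joint arm with a two-finger parallel gripper is mounted at the origin on a cart in front of the work surface, level with it; the furniture and walls round the work are solid. World frame = base frame: x ahead of the robot, y to its left, z up, the work surface at z = 0. Lengths are in m, angles in rad, forces in N, time in s.
With the tool pointing down it reaches from about 0.4 to 0.825 m from the base axis. Payload 7 kg.
Tool frame: the origin (TCP) lies at the very end of the fingers, on their centre line; the grasp point (between the pads) lies 19 mm behind it; z points along the fingers, y is the direction in which the jaws open and shut (so a half turn about z gives the same grasp; the last joint's range is limited). The gripper opens to 88 mm and grips with 3 to 60 N. Pads are 19 mm wide; open, the fingers measure 130 mm over their backs; the gripper's body (78 mm by 193 mm) begins 47 mm behind the grasp point.
Start: joints at [-0.993, 0.359, 0.012, 0, -1.224, -0.288], TCP at [0.193, -0.647, 0.227] pointing down, gripper open.
Joint ranges: [-3.07, 3.07], [-1.43, 2.12], [-1.02, 1.25], [-3.03, 1.67], [-3.05, -0], [-3.03, 3.03]. Speed limits (rad/s): [2.39, 2.39, 3.01, 3.14, 3.14, 3.14].

### API

Orientations are given as [roll, pitch, yaw] about the fixed x, y, z axes, in that order (R = Rz(yaw) Ry(pitch) Rx(roll)).
In Python, from station import arm, eyes, job, outline_of gives the robot as it stands.
- The arm moves only by the tool apply_moves, never from a script. Its argument "moves" is a list of rows, each a list of 5 numbers: the opening, from -1 (shut) to 1 (fully open), then the shift along the tool's x, y, z in m, then the turn about the tool's z in rad. A call has 1 to 12 rows; each row shifts and turns the commanded pose from where the row before left it, along the tool's axes as they then stand; what a row does not reach is not made up. A row lasts 1/12 s, in which the tool goes at most 41.7 mm and 7.16 degrees, less where a joint would pass 70% of its speed; a pose out of reach is approached as far as the arm can. A call with a gripper value outside its range is refused whole. The fingers move at their own pace and stop on an object; "newtons" is the grip in N (left out, the last holds). Time passes only in rows, so rows that do not move let the fingers close. It gives the time, the measured TCP pose, the force and the opening at its end, in the units of the state.
- arm.get_state(): the state, without advancing time (a new reading comes with each control period).
- eyes.grab_frame(name): name is "scene" or "side" or "wrist"; returns a dict with "color" (384x512x3 uint8, red, green, blue), "z_map" (384x512 float32, m along the optical axis (not along the pixel's ray), 0 where there is no reading), "camera_matrix" (3x3 intrinsics, pixels), "k1" (the pictures are not rectified: a ray, as slopes to the right and down, at radius r is drawn at 1 + k1 r^2 times it, then the intrinsics apply), "extrinsics" (4x4, takes a point from camera to world coordinates). Camera axes: x right, y up, looking along -z (the intrinsics and any distortion apply to the point x, -y, -z); pixel columns grow to the right and rows downward; lengths in m; the calibration is good to about 2 mm. A picture is of the moment at which its call begins.
- job.job_done(): hands the job in, once; it reports no verdict.
Trained networks look in a picture, given as the dict that the camera call returned (one of the last four; its "shot" number tells which), for a name from the list of things; names that differ only in an ending like _2 or _b are one class to them, and where a whole thing is asked for, a point or a joint stands for the part that bears it (a point fixed in the world has none). Each returns a list of dicts, best first, with "score" (0 to 1); they miss things now and then, are a little off and sometimes report something else, mostly with a low value. They report only what shows in the picture. A call takes as long as a camera call. They do not tell look-alikes from the thing itself.
- outline_of(label, picture): "region" (384x512 bool, what is visible of it) and "extent" ([left, top, right, bottom] in pixels, round what is visible of it).
The state is a dict: "t": time; "q": joint angles; "qd": joint speeds; "joint_efforts": joint torques, N m; "eef_pos": TCP position; "ee_rot": TCP orientation; "force": force on the tool from outside, world axes, zero at the start; "moment": the same for the moment, N m; "width": finger opening in m.
Only numpy, scipy, OpenCV 4.12 (cv2) and the standard library are available. Lean on these libraries where they do the work, as an engineer would, in place of code of your own. Each camera call takes 0.05 s, during which the arm holds its last target.

## Working session

There is one attempt and no reset: what is moved stays moved. The work goes in short steps, Python scripts to look and compute and a tool call to move; the robot and the scene stay as the last step left them, time stands still between calls to the robot, and variables do not carry over. Pictures are saved under pics/ and viewed, and the job is handed in when it is done.

Besides the shell and the picture viewer there is one more tool, called after "Call:" as name([rows], argument=value, ...), one row to a line, values as JSON. apply_moves: Moves the arm, as the interface text tells. Its arguments: {"type":"object","properties":{"moves":{"type":"array","items":{"type":"array","items":{"type":"number"}}},"newtons":{"type":"number"}},"required":["moves"]}

```bash
ls -la; mkdir -p pics; cat > h.py <<'E'
import numpy as np, cv2
from station import arm, eyes, job, outline_of
def save(n,f): cv2.imwrite(n, cv2.cvtColor(f["color"],cv2.COLOR_RGB2BGR))
def world(f,u=None,v=None):
    K=f["camera_matrix"];k1=f["k1"];z=f["z_map"]
    if u is None:
        v,u=np.mgrid[0:z.shape[0],0:z.shape[1]]
        d=z
    else:
        u=np.asarray(u);v=np.asarray(v);d=z[v.astype(int),u.astype(int)]
    x,y=und(K,k1,u,v)
    P=np.stack([x*d,-y*d,-d],-1)
    E=f["extrinsics"]
    return P@E[:3,:3].T+E[:3,3], d
def und(K,k1,u,v):
    xd=(u-K[0,2])/K[0,0]; yd=(v-K[1,2])/K[1,1]
    x,y=xd,yd
    for _ in range(15):
        r2=x*x+y*y; x=xd/(1+k1*r2); y=yd/(1+k1*r2)
    return x,y
def onplane(f,u,v,h):
    x,y=und(f["camera_matrix"],f["k1"],np.asarray(u,float),np.asarray(v,float))
    E=f["extrinsics"]; D=np.stack([x,-y,-np.ones_like(x)],-1)@E[:3,:3].T
    o=E[:3,3]; return o+D*((h-o[2])/D[...,2])[...,None]
def proj(f,P):
    E=f["extrinsics"];P=np.atleast_2d(P); c=(P-E[:3,3])@E[:3,:3]
    x=c[:,0]/-c[:,2]; y=-c[:,1]/-c[:,2]; s=1+f["k1"]*(x*x+y*y)
    K=f["camera_matrix"]; return np.stack([K[0,0]*x*s+K[0,2],K[1,1]*y*s+K[1,2]],-1)
E
python3 - <<'E'
from h import *
print(arm.get_state())
for n in ["scene","side","wrist"]:
    f=eyes.grab_frame(n); save(f"pics/{n}0.png",f); print(n,f["extrinsics"].round(3).tolist(),f["camera_matrix"].round(1).tolist(),f["k1"])
    np.save(f"pics/{n}0.npy",f,allow_pickle=True)
E
```

```text
total 12
drwxr-xr-x  3 agent agent 4096 Dec  7 00:56 .
drwxr-xr-x 23 root  root  4096 Dec  7 00:56 ..
drwxr-xr-x  2 agent agent 4096 Dec  7 00:56 pics
{'t': 0.0, 'q': array([-9.92888918e-01,  3.59404610e-01,  1.10577006e-02, -3.63451827e-04,
       -1.22411520e+00, -2.88114079e-01]), 'qd': array([ 5.45960379e-04, -1.20779651e-03, -1.40228991e-03, -6.73016070e-04,
        2.03512337e-05, -4.94947965e-04]), 'joint_efforts': array([ 3.62684923e-04, -5.82724857e+01,  2.93056870e+01,  6.99741483e+00,
        6.79255289e-03, -1.20662326e-04]), 'eef_pos': array([ 0.1927266 , -0.64638091,  0.22560834]), 'ee_rot': array([ 3.13989844e+00, -1.45786901e-04, -2.85192298e+00]), 'force': array([ 0.02370475, -0.34296989,  0.39048648]), 'moment': array([-0.04819159, -0.00041559,  0.04152383]), 'width': 0.08712753241852168}
scene [[0.484, 0.477, -0.734, -0.328], [-0.875, 0.259, -0.41, -0.463], [-0.005, 0.84, 0.542, 0.698], [0.0, 0.0, 0.0, 1.0]] [[358.5, 0.0, 256.5], [0.0, 358.5, 191.6], [0.0, 0.0, 1.0]] -0.08426514537112532
side [[-0.864, 0.428, -0.264, 0.265], [-0.503, -0.747, 0.435, 0.543], [-0.01, 0.509, 0.861, 1.018], [0.0, 0.0, 0.0, 1.0]] [[416.2, 0.0, 258.0], [0.0, 416.2, 194.9], [0.0, 0.0, 1.0]] -0.02300923363244121
wrist [[-0.285, -0.917, -0.278, 0.117], [0.959, -0.272, -0.084, -0.668], [0.001, -0.29, 0.957, 0.385], [0.0, 0.0, 0.0, 1.0]] [[281.8, 0.0, 261.4], [0.0, 281.8, 191.3], [0.0, 0.0, 1.0]] 0.010699109070901373
```

View pics/scene0.png

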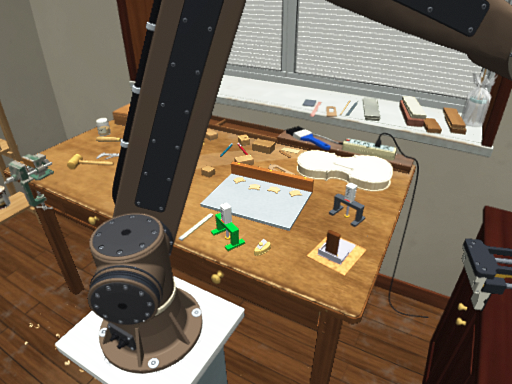

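View pics/side0.png

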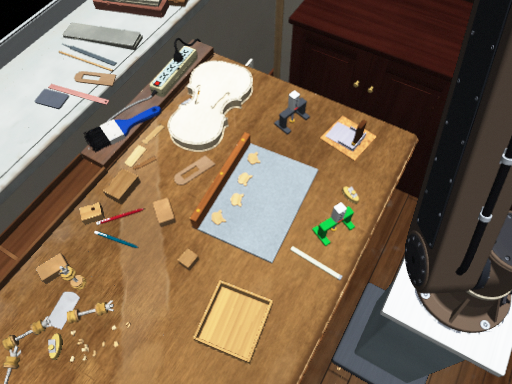

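View pics/wrist0.png

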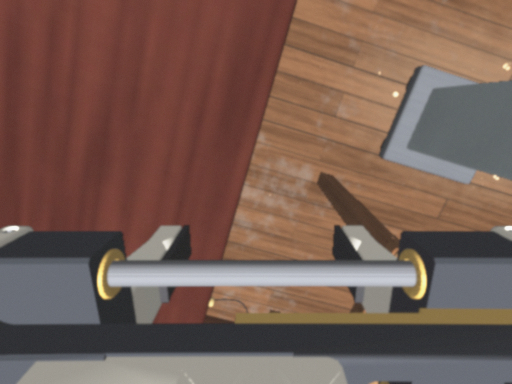

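The side view shows four blanks at (253,158), (244,178), (236,200) and (219,217). The scoop is on its mat at (348,137), the dark gauge at (293,112), the end block at (188,260) and the tray at (234,320). Next I'll measure positions.

```bash
python3 - <<'E'
from h import *
f=np.load("pics/side0.npy",allow_pickle=True).item()
W,d=world(f)
im=cv2.cvtColor(f["color"],cv2.COLOR_RGB2BGR)
cv2.imwrite("pics/c1.png",cv2.resize(im[80:290,160:380],None,fx=3.4,fy=2.8*1,interpolation=cv2.INTER_CUBIC)[:600])
f=eyes.grab_frame("side")
W,d=world(f)
def rect(m):
    p=W[m][:,:2].astype(np.float32); return cv2.minAreaRect(p)
for n in ["bench_board","blank_tray","scoop_mat","scoop","blank_a","end_block","gauge","sanding_stick","thumb_plane","slot_template","cork_block"]:
    for o in outline_of(n,f):
        m=o["region"]&(d>0)
        if m.sum()<5: continue
        P=W[m]; print(n,round(o["score"],2),np.round(o["extent"]).tolist(),m.sum(),"med",np.median(P,0).round(3),"z5-95",np.percentile(P[:,2],[5,50,95]).round(3),"rect",np.round(rect(m)[0],3),np.round(rect(m)[1],3),round(rect(m)[2],1))
# table corners of board by hand
E
```

```text
bench_board 0.6 [190.0, 131.0, 319.0, 265.0] 8768 med [0.573 0.057 0.012] z5-95 [0.008 0.012 0.056] rect [0.588 0.033] [0.265 0.337] 4.7
blank_tray 0.58 [197.0, 277.0, 272.0, 367.0] 3925 med [0.448 0.367 0.006] z5-95 [0.002 0.006 0.04 ] rect [0.447 0.361] [0.139 0.161] 8.2
scoop_mat 0.95 [325.0, 118.0, 374.0, 160.0] 421 med [ 0.402 -0.27   0.002] z5-95 [-0.001  0.002  0.006] rect [ 0.438 -0.288] [0.121 0.123] 79.6
scoop_mat 0.61 [294.0, 244.0, 342.0, 279.0] 305 med [0.35  0.132 0.005] z5-95 [-0.001  0.005  0.009] rect [0.346 0.129] [0.019 0.149] 86.7
scoop_mat 0.5 [227.0, 196.0, 246.0, 208.0] 155 med [0.62  0.078 0.016] z5-95 [0.011 0.016 0.019] rect [0.622 0.075] [0.036 0.047] 18.7
scoop 0.84 [326.0, 118.0, 368.0, 152.0] 788 med [ 0.439 -0.277  0.005] z5-95 [0.    0.005 0.089] rect [ 0.446 -0.314] [0.141 0.103] 83.1
blank_a 0.69 [245.0, 153.0, 258.0, 162.0] 113 med [ 0.649 -0.067  0.015] z5-95 [0.011 0.015 0.018] rect [ 0.65  -0.068] [0.032 0.043] 41.7
blank_a 0.62 [228.0, 195.0, 242.0, 206.0] 95 med [0.618 0.077 0.017] z5-95 [0.013 0.017 0.019] rect [0.619 0.079] [0.027 0.034] 27.5
[... 543 characters left out ...]
g_stick 0.74 [291.0, 245.0, 342.0, 279.0] 320 med [0.35  0.132 0.005] z5-95 [-0.002  0.005  0.009] rect [0.348 0.129] [0.019 0.152] 86.7
thumb_plane 0.63 [346.0, 185.0, 357.0, 202.0] 197 med [ 0.35  -0.093  0.015] z5-95 [-0.     0.015  0.032] rect [ 0.351 -0.097] [0.053 0.035] 4.6
thumb_plane 0.6 [248.0, 154.0, 258.0, 163.0] 107 med [ 0.648 -0.066  0.015] z5-95 [0.011 0.015 0.019] rect [ 0.65  -0.066] [0.032 0.04 ] 46.2
slot_template 0.64 [178.0, 158.0, 213.0, 184.0] 376 med [0.782 0.042 0.004] z5-95 [0.    0.004 0.007] rect [0.786 0.05 ] [0.12  0.047] 71.8
cork_block 0.69 [152.0, 198.0, 179.0, 226.0] 405 med [0.761 0.215 0.027] z5-95 [0.01  0.027 0.03 ] rect [0.766 0.211] [0.044 0.068] 50.4
```

View pics/c1.png

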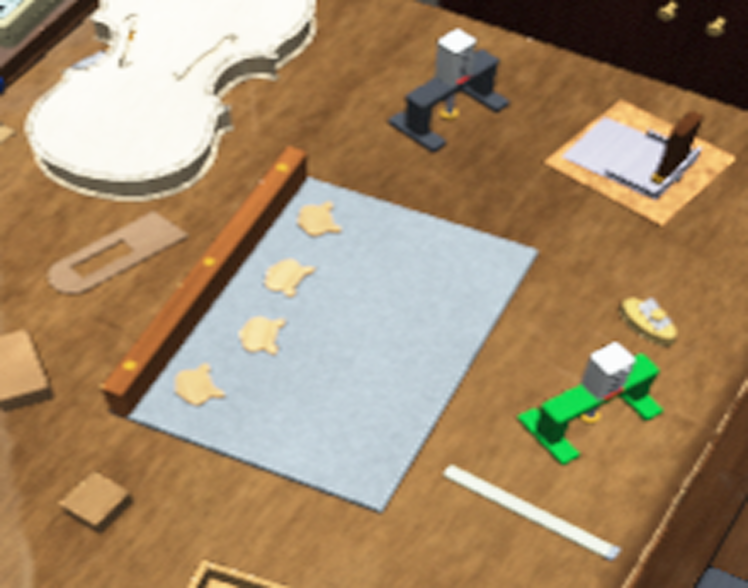

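```bash
cat > meas.py <<'E'
from h import *
f=eyes.grab_frame("side"); W,d=world(f)
c=f["color"].astype(int); hsv=cv2.cvtColor(f["color"],cv2.COLOR_RGB2HSV)
def R(m,h,name,big=True):
    m=m.astype(np.uint8)
    n,l,s,cc=cv2.connectedComponentsWithStats(m); i=1+np.argmax(s[1:,4]); m=l==i
    v,u=np.nonzero(m); P=onplane(f,u,v,h)[:,:2]
    r=cv2.minAreaRect(P.astype(np.float32)); print(name,m.sum(),np.round(r[0],4),np.round(r[1],4),round(r[2],2),"med",np.median(P,0).round(4),"z",np.median(W[m][:,2]).round(4)); return m,P,r
inb=lambda x0,x1,y0,y1:(W[...,0]>x0)&(W[...,0]<x1)&(W[...,1]>y0)&(W[...,1]<y1)&(d>0)
grey=(hsv[...,1]<70)&(c[...,2]>=c[...,0])
board,P,r=R(grey&inb(.4,.75,-.2,.25)&(W[...,2]<.03),.012,"board")
print(cv2.boxPoints(r).round(4).tolist())
stop,_,_=R(inb(.6,.8,-.2,.25)&(W[...,2]>.045),.057,"stoptop")
R(inb(.35,.55,.25,.5)&(W[...,2]>.03)&(W[...,2]<.05),.04,"trayrim")
mat=(hsv[...,0]<25)&(hsv[...,1]>60)&(c[...,0]>170)&inb(.3,.6,-.45,-.2)&(W[...,2]<.02)
R(mat,.004,"mat"); 
R((hsv[...,1]<70)&inb(.3,.6,-.45,-.2)&(W[...,2]<.014),.007,"pan")
R(inb(.3,.6,-.45,-.2)&(W[...,2]>.06),.085,"handle")
for z0,z1 in [(.05,.075),(.08,.096)]:
    q=W[inb(.3,.6,-.45,-.2)&(W[...,2]>z0)&(W[...,2]<z1)]; print("handle pts",z0,len(q),q.mean(0).round(4))
R(inb(.55,.7,.22,.35)&(W[...,2]>.02),.026,"block")
g=inb(.5,.75,-.35,-.12)
R(g&(W[...,2]>.113),.12,"gaugetop")
R(g&(W[...,2]>.045)&(W[...,2]<.068),.06,"gbeam")
R(g&(W[...,2]>.002)&(W[...,2]<.02)&(c.sum(-1)<240),.008,"gsole")
bl=(c[...,0]-c[...,2]>40)&(c[...,0]>160)&inb(.5,.75,-.15,.2)&(W[...,2]<.03)
n,l,s,cc=cv2.connectedComponentsWithStats(bl.astype(np.uint8))
for i in range(1,n):
    if s[i,4]>30:
        v,u=np.nonzero(l==i);P=onplane(f,u,v,.016)[:,:2]; print("blank",s[i,4],P.mean(0).round(4),(P.min(0)).round(3),P.max(0).round(3),np.median(W[l==i][:,2]).round(4))
E
python3 meas.py
```

```text
board 7270 [0.5641 0.0397] [0.2206 0.3203] 4.14 med [0.5517 0.0541] z 0.0113
[[0.4424999952316284, 0.19140000641345978], [0.46560001373291016, -0.12800000607967377], [0.6855999827384949, -0.11209999769926071], [0.6625000238418579, 0.20739999413490295]]
stoptop 812 [0.6815 0.0497] [0.0244 0.3226] 4.3 med [0.6813 0.0638] z 0.056
trayrim 739 [0.4458 0.3669] [0.1386 0.1514] 8.44 med [0.4471 0.3745] z 0.0383
mat 650 [ 0.439  -0.2906] [0.1272 0.1301] 79.06 med [ 0.4282 -0.2746] z 0.0015
pan 492 [ 0.449  -0.2879] [0.0826 0.0996] 82.42 med [ 0.459  -0.2824] z 0.0042
handle 97 [ 0.4092 -0.2699] [0.0625 0.02  ] 84.52 med [ 0.4087 -0.2704] z 0.0873
handle pts 0.05 44 [ 0.4213 -0.2701  0.062 ]
handle pts 0.08 59 [ 0.4096 -0.2754  0.0894]
block 219 [0.6311 0.2903] [0.0409 0.0371] 84.83 med [0.6309 0.2904] z 0.0255
gaugetop 57 [ 0.6209 -0.2565] [0.0269 0.0246] 74.01 med [ 0.6205 -0.2573] z 0.1174
gbeam 200 [ 0.6205 -0.255 ] [0.109  0.0314] 73.36 med [ 0.6209 -0.2439] z 0.0608
gsole 47 [ 0.6319 -0.2204] [0.0238 0.0542] 73.37 med [ 0.6332 -0.2176] z 0.0082
blank 100 [ 0.6487 -0.0662] [ 0.626 -0.089] [ 0.667 -0.047] 0.0162
blank 111 [0.635  0.0089] [ 0.619 -0.011] [0.651 0.028] 0.0154
blank 142 [0.7142 0.1052] [0.704 0.04 ] [0.733 0.152] -0.0007
blank 119 [0.6174 0.0777] [0.597 0.055] [0.634 0.097] 0.0156
blank 75 [0.7149 0.1782] [0.698 0.159] [0.729 0.193] -0.0
blank 129 [0.6318 0.1521] [0.608 0.13 ] [0.65 0.17] 0.0158
```

Call:
apply_moves([
  [1, -0.026, 0.0245, 0, 0],
  [1, -0.026, 0.0245, 0, 0],
  [1, -0.026, 0.0245, 0, 0],
  [1, -0.026, 0.0245, 0, 0],
  [1, -0.026, 0.0245, 0, 0],
  [1, -0.026, 0.0245, 0, 0],
  [1, -0.026, 0.0245, 0, 0],
  [1, -0.026, 0.0245, 0, 0],
  [1, -0.026, 0.0245, 0, 0],
  [1, -0.026, 0.0245, 0, 0],
  [1, -0.026, 0.0245, 0, 0],
  [1, -0.026, 0.0245, 0, 0],
])

```text
t: 1.8
eef_pos: [0.4085, -0.2744, 0.227]
ee_rot: [-3.141, 0.001, -2.852]
force: [0.8, -1.1, -0.3]
width: 0.0875
```

Call:
apply_moves([
  [1, 0, 0, 0, -0.12],
  [1, 0, 0, 0, -0.12],
  [1, 0, 0, 0, -0.12],
  [1, 0, 0, 0, -0.1],
  [1, 0, 0, 0, 0],
  [1, 0, 0, 0, 0],
])

```text
t: 2.3
eef_pos: [0.4078, -0.2759, 0.2267]
ee_rot: [-3.141, 0.0, -2.395]
force: [-0.4, 0.0, 0.7]
width: 0.0877
```

```bash
python3 - <<'E'
from h import *
s=arm.get_state(); print(s['t'],s['q'].round(3),s['eef_pos'].round(4),s['ee_rot'].round(4),s['force'].round(2))
f=eyes.grab_frame("wrist"); save("pics/w1.png",f)
print(f["extrinsics"].round(3).tolist())
W,d=world(f)
m=(d>0)&(W[...,2]<.2)
print(m.sum(), np.percentile(W[m][:,2],[1,25,50,75,99]).round(4))
E
```

```text
2.3 [-0.195  0.054 -0.379  0.    -1.137 -0.629] [ 0.4078 -0.2759  0.2267] [-3.1414e+00  1.0000e-04 -2.3950e+00] [-0.44  0.01  0.68]
[[-0.679, -0.703, -0.214, 0.35], [0.735, -0.649, -0.197, -0.329], [-0.0, -0.291, 0.957, 0.386], [0.0, 0.0, 0.0, 1.0]]
128247 [-0.7621 -0.4982 -0.0242  0.0013  0.0412]
```

View pics/w1.png

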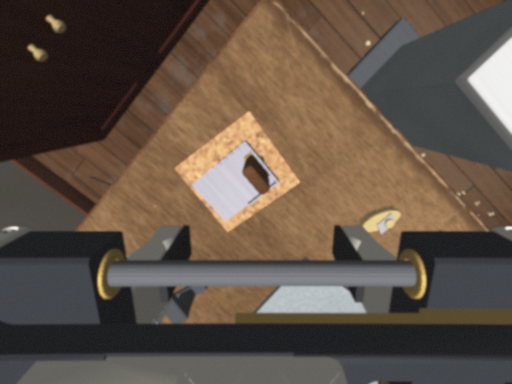

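```bash
cat > scoop.py <<'E'
from h import *
f=eyes.grab_frame("wrist"); save("pics/w2.png",f)
W,d=world(f); hsv=cv2.cvtColor(f["color"],cv2.COLOR_RGB2HSV); c=f["color"].astype(int)
b=(W[...,0]>.3)&(W[...,0]<.6)&(W[...,1]>-.45)&(W[...,1]<-.18)&(d>0)
pan=b&(hsv[...,1]<60)&(W[...,2]<.015); pan[250:]=0
v,u=np.nonzero(pan); P=onplane(f,u,v,.007)[:,:2]; r=cv2.minAreaRect(P.astype(np.float32)); print("pan",len(P),r, cv2.boxPoints(r).round(4).tolist())
mat=b&(hsv[...,0]<25)&(c[...,0]>150)&(W[...,2]<.015);mat[250:]=0
n,l,s,cc=cv2.connectedComponentsWithStats(mat.astype(np.uint8)); i=1+np.argmax(s[1:,4])
v,u=np.nonzero(l==i);P=onplane(f,u,v,.004)[:,:2]; r=cv2.minAreaRect(P.astype(np.float32)); print("mat",r)
h=b&(W[...,2]>.082)&(W[...,2]<.12);h[250:]=0
v,u=np.nonzero(h);P=onplane(f,u,v,.094)[:,:2]; r=cv2.minAreaRect(P.astype(np.float32)); print("handletop",len(P),r,W[h].mean(0),W[h][:,2].max())
E
python3 scoop.py
```

```text
pan 2642 ((0.44975289702415466, -0.2855263352394104), (0.07527348399162292, 0.10052552819252014), 81.8173828125) [[0.3946000039577484, -0.3156000077724457], [0.49410000443458557, -0.32989999651908875], [0.5048999786376953, -0.25540000200271606], [0.40540000796318054, -0.2410999983549118]]
mat ((0.43423986434936523, -0.318051278591156), (0.17879968881607056, 0.13443376123905182), 78.81644439697266)
handletop 450 ((0.40910762548446655, -0.28197944164276123), (0.03640071675181389, 0.015255330130457878), 81.90835571289062) [ 0.40918659 -0.28216015  0.09346904] 0.09687228319682473
```

Call:
apply_moves([
  [1, 0, 0, 0, 0.12],
  [1, 0, 0, 0, 0.12],
  [1, 0, 0, 0, 0.12],
  [1, 0, 0, 0, 0.12],
  [1, 0, 0, 0, 0.12],
  [1, 0, 0, 0, 0.12],
  [1, 0, 0, 0, 0.12],
  [1, 0, 0, 0, 0.048],
  [1, -0.0024, -0.0048, 0.03, 0],
  [1, 0, 0, 0.03, 0],
  [1, 0, 0, 0, 0],
  [1, 0, 0, 0, 0],
])

```text
t: 3.4
eef_pos: [0.4086, -0.281, 0.166]
ee_rot: [3.142, -0.003, 3.002]
force: [1.0, 0.4, 0.6]
width: 0.0879
```

```bash
sed -i 's/\[250:\]/[225:]/' scoop.py; python3 scoop.py;python3 -c "
from h import *
s=arm.get_state(); print(s['t'],s['q'].round(3),s['eef_pos'].round(4),s['ee_rot'].round(4),s['force'].round(2))"
```

```text
pan 1588 ((0.43336692452430725, -0.285300612449646), (0.0743740051984787, 0.06738176941871643), 81.96337890625) [[0.39480000734329224, -0.3174000084400177], [0.46149998903274536, -0.32679998874664307], [0.47189998626708984, -0.2531999945640564], [0.4052000045776367, -0.24379999935626984]]
mat ((0.4140486717224121, -0.2935013771057129), (0.235103040933609, 0.10591373592615128), 81.95286560058594)
handletop 702 ((0.4079957604408264, -0.2807740271091461), (0.034842055290937424, 0.015522897243499756), 81.94874572753906) [ 0.40841434 -0.28083785  0.09304049] 0.09657981230174992
3.45 [-2.050e-01  1.150e-01 -4.580e-01  1.000e-03 -9.990e-01 -1.505e+00] [ 0.4098 -0.2814  0.1674] [-3.1409e+00 -6.0000e-04  3.0025e+00] [ 0.46 -0.51  0.58]
```

View pics/w2.png

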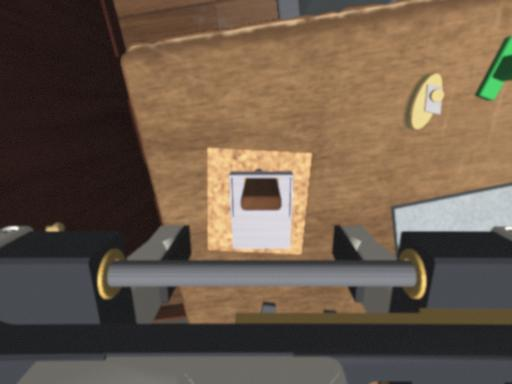

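Call:
apply_moves([
  [1, 0, 0, 0.03, 0],
  [1, 0, 0, 0.03, 0],
  [1, 0, 0, 0.03, 0],
  [1, 0, 0, 0.022, 0],
  [1, 0, 0, 0, 0],
  [1, 0, 0, 0, 0],
  [-1, 0, 0, 0, 0],
  [-1, 0, 0, 0, 0],
  [-1, 0, 0, 0, 0],
  [-1, 0, 0, 0, 0],
  [-1, 0, 0, 0, 0],
  [-1, 0, 0, 0, 0],
], newtons=60)

```text
t: 4.45
eef_pos: [0.4097, -0.2811, 0.055]
ee_rot: [-3.142, 0.001, 3.003]
force: [0.0, 0.6, -1.1]
width: 0.0532
```

```bash
python3 - <<'E'
from h import *
f=np.load("pics/side0.npy",allow_pickle=True).item()
g=eyes.grab_frame("wrist"); save("pics/w3.png",g)
s=arm.get_state(); print(s['eef_pos'],s['width'],s['force'],s['moment'])
E
```

```text
[ 0.40966934 -0.28106651  0.05486831] 0.049229387130301894 [-0.79632184 -0.42182108  0.55934872] [-0.02226932 -0.0378202   0.04032102]
```

View pics/w3.png

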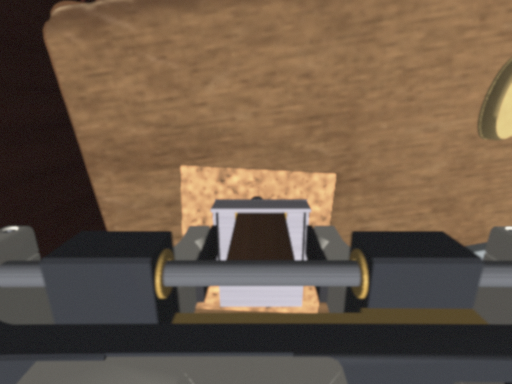

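Call:
apply_moves([
  [-1, 0, 0, 0, 0],
  [-1, 0, 0, 0, 0],
  [-1, 0, 0, 0, 0],
  [-1, 0, 0, 0, 0],
  [-1, 0, 0, 0, 0],
  [-1, 0, 0, 0, 0],
], newtons=60)

```text
t: 5.0
eef_pos: [0.4095, -0.281, 0.0546]
ee_rot: [-3.142, -0.0, 3.003]
force: [-0.4, -0.3, 1.7]
width: 0.036
```

```bash
python3 - <<'E'
from h import *
g=eyes.grab_frame("wrist")
print(onplane(g,257,197.5,.004))
c=g["color"][190:215,240:275].sum(-1); 
print(proj(g,[[.4017,-.2834,.004]]))
s=arm.get_state(); print(s['eef_pos'],s['width'],s['force'],s['moment'])
E
```

```text
[ 0.39906306 -0.28249448  0.004     ]
[[256.33967218 200.80885124]]
[ 0.40949863 -0.2810247   0.05453317] 0.03556510951456244 [-0.16006441 -0.87310432  0.77164458] [0.0250429  0.23867733 0.08701837]
```

Call:
apply_moves([
  [-1, 0, 0, -0.025, 0],
  [-1, 0, 0, -0.03, 0],
  [-1, 0, 0, -0.03, 0],
  [-1, -0.0092, 0.0306, 0, 0],
  [-1, -0.0092, 0.0306, 0, 0],
  [-1, -0.0092, 0.0306, 0, 0],
  [-1, -0.0092, 0.0306, 0, 0],
  [-1, -0.0092, 0.0306, 0, 0],
  [-1, -0.0092, 0.0306, 0, 0],
  [-1, -0.0092, 0.0306, 0, 0],
  [-1, 0, 0, 0, -0.105],
  [-1, 0, 0, 0, -0.105],
])

```text
t: 6.05
eef_pos: [0.5032, -0.0759, 0.139]
ee_rot: [3.141, -0.001, -3.063]
force: [0.4, -0.8, -2.6]
width: 0.0357
```

Call:
apply_moves([
  [-1, 0, 0, 0.03, 0],
  [-1, 0, 0, 0, 0],
])

```text
t: 6.22
eef_pos: [0.5, -0.0774, 0.1056]
ee_rot: [3.141, -0.006, -3.07]
force: [-1.5, -1.4, -2.9]
width: 0.0356
```

```bash
cat > bf.py <<'E'
from h import *
O=np.array([.5741,.0404]); a=np.radians(4.14); X=np.array([np.cos(a),np.sin(a)]);Y=np.array([-X[1],X[0]])
def tob(p): q=np.asarray(p)[...,:2]-O; return np.stack([q@X,q@Y],-1)
def tow(p): return O+p[0]*X+p[1]*Y
def st():
    s=arm.get_state(); print("t",round(s['t'],2),"pos",s['eef_pos'].round(4),"yaw",s['ee_rot'].round(4),"F",s['force'].round(1),"M",s['moment'].round(2),"w",round(s['width'],4),"board",tob(s['eef_pos']).round(4)); return s
def tt(target,s=None):  # world xy target -> tool dx,dy
    s=s or arm.get_state(); y=s['ee_rot'][2]; d=np.asarray(target)[:2]-s['eef_pos'][:2]
    return (np.round([d@[np.cos(y),np.sin(y)],d@[np.sin(y),-np.cos(y)]],4))
E
python3 - <<'E'
from bf import *
s=st(); print(tt(tow([-.08,-.113])))
f=eyes.grab_frame("side"); save("pics/s1.png",f)
im=cv2.imread("pics/s1.png")[90:290,180:400]; cv2.imwrite("pics/s1c.png",cv2.resize(im,None,fx=3,fy=3,interpolation=cv2.INTER_CUBIC))
E
```

```text
t 6.22 pos [ 0.5    -0.0774  0.1056] yaw [ 3.1409 -0.006  -3.0703] F [-1.5 -1.4 -2.9] M [-0.11  0.48 -0.03] w 0.0356 board [-0.0824 -0.1122]
[-0.0024 -0.0008]
```

View pics/s1c.png

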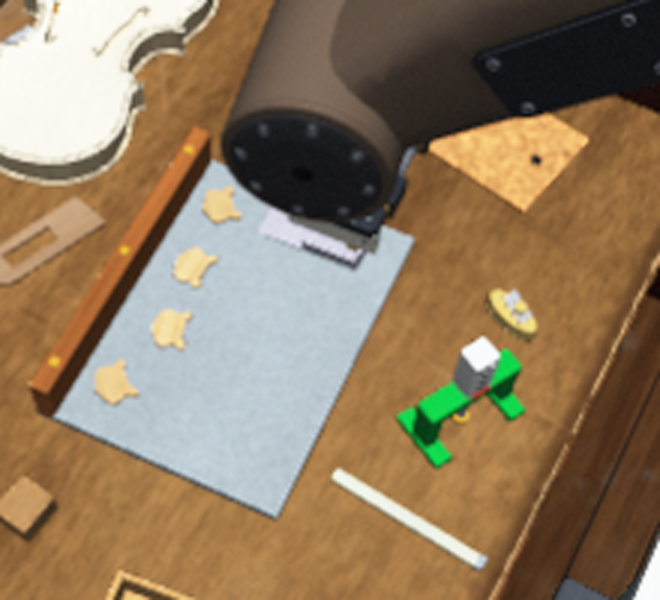

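Call:
apply_moves([
  [-1, 0, 0, 0.02, 0],
  [-1, 0, 0, 0.015, 0],
  [-1, 0, 0, 0.007, 0],
  [-1, 0, 0, 0.002, 0],
  [-1, 0, 0, 0, 0],
  [-1, 0, 0, 0, 0],
])

```text
t: 6.77
eef_pos: [0.5035, -0.0778, 0.0665]
ee_rot: [-3.141, 0.001, -3.07]
force: [0.2, 0.4, -1.7]
width: 0.0358
```

```bash
python3 - <<'E'
from bf import *
s=st()
f=eyes.grab_frame("side"); save("pics/s2.png",f); print(onplane(f,358.3,143,.004))
im=cv2.imread("pics/s2.png")[130:200,220:330]; cv2.imwrite("pics/s2c.png",cv2.resize(im,None,fx=6,fy=6,interpolation=cv2.INTER_CUBIC))
f=eyes.grab_frame("wrist"); save("pics/w4.png",f)
E
```

```text
t 6.77 pos [ 0.5035 -0.0778  0.0665] yaw [-3.1414e+00  1.0000e-03 -3.0698e+00] F [ 0.2  0.4 -1.7] M [ 0.01 -0.02 -0.01] w 0.0358 board [-0.079  -0.1128]
[ 0.40255638 -0.28117397  0.004     ]
```

View pics/s2c.png

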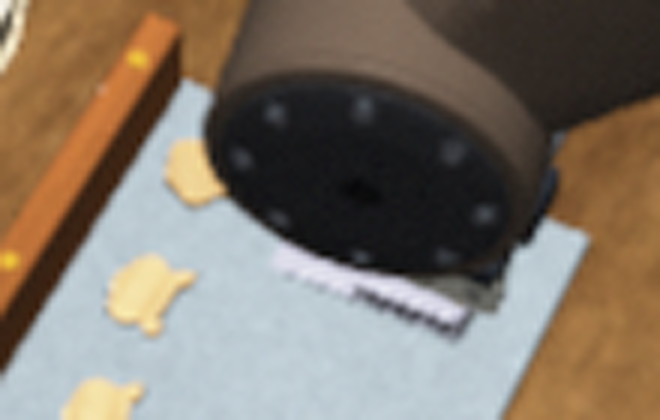

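View pics/w4.png

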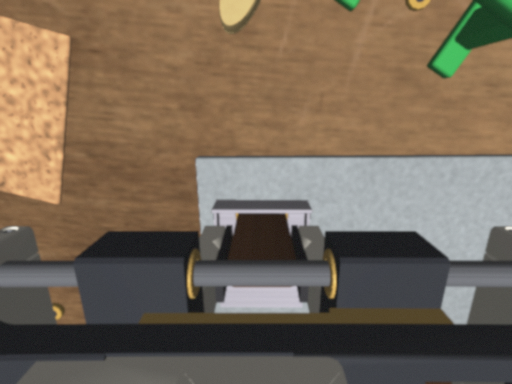

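Call:
apply_moves([
  [-1, 0, 0, 0.0025, 0],
  [-1, 0, 0, 0.0025, 0],
  [-1, 0, 0, 0, 0],
  [-1, 0, 0, 0, 0],
])

```text
t: 7.2
eef_pos: [0.5036, -0.0776, 0.0625]
ee_rot: [-3.141, 0.002, -3.069]
force: [-5.3, 2.8, 16.4]
width: 0.0356
```

```bash
python3 -c "
from bf import *
st()"
```

```text
t 7.2 pos [ 0.5036 -0.0776  0.0625] yaw [-3.1414e+00  2.1000e-03 -3.0691e+00] F [-5.3  2.8 16.4] M [ 0.97  2.19 -0.12] w 0.0356 board [-0.0788 -0.1127]
```

Call:
apply_moves([
  [-1, 0, 0, -0.001, 0],
  [-1, -0.007, 0, 0, 0],
  [-1, -0.007, 0, 0, 0],
  [-1, -0.007, 0, 0, 0],
  [-1, -0.007, 0, 0, 0],
  [-1, -0.007, 0, 0, 0],
  [-1, -0.007, 0, 0, 0],
  [-1, -0.007, 0, 0, 0],
  [-1, -0.007, 0, 0, 0],
  [-1, -0.007, 0, 0, 0],
  [-1, -0.007, 0, 0, 0],
  [-1, 0, 0, 0, 0],
])

```text
t: 8.2
eef_pos: [0.5741, -0.073, 0.0625]
ee_rot: [-3.141, 0.001, -3.069]
force: [-1.4, -1.6, 7.8]
width: 0.036
```

```bash
python3 -c "
from bf import *
st()
f=eyes.grab_frame('side'); save('pics/s3.png',f)
im=cv2.imread('pics/s3.png')[120:190,200:310]; cv2.imwrite('pics/s3c.png',cv2.resize(im,None,fx=6,fy=6,interpolation=cv2.INTER_CUBIC))
f=eyes.grab_frame('scene'); save('pics/sc3.png',f)
im=cv2.imread('pics/sc3.png')[150:250,190:350]; cv2.imwrite('pics/sc3c.png',cv2.resize(im,None,fx=5,fy=5,interpolation=cv2.INTER_CUBIC))
"
```

```text
t 8.2 pos [ 0.5741 -0.073   0.0625] yaw [-3.1409e+00  1.1000e-03 -3.0692e+00] F [-1.4 -1.6  7.8] M [-0.31  0.46  0.04] w 0.036 board [-0.0082 -0.1131]
```

View pics/s3c.png

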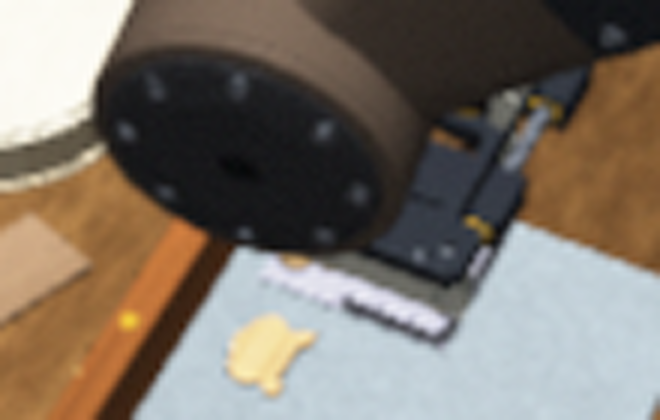

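View pics/sc3c.png

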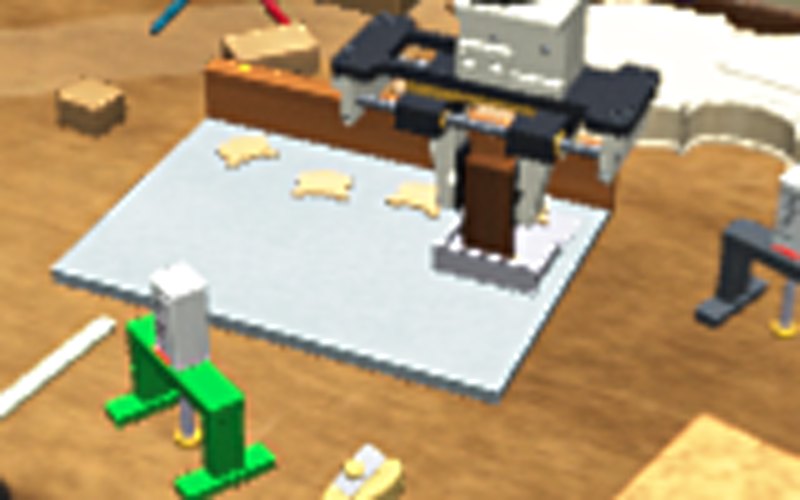

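Call:
apply_moves([
  [-1, -0.005, 0, 0, 0],
  [-1, -0.005, 0, 0, 0],
  [-1, -0.004, 0, 0, 0],
  [-1, -0.003, 0, 0, 0],
  [-1, -0.001, 0, 0, 0],
  [-1, 0, 0, 0, 0],
])

```text
t: 8.8
eef_pos: [0.5908, -0.0718, 0.0626]
ee_rot: [-3.141, -0.0, -3.069]
force: [-4.8, -1.1, 9.3]
width: 0.0358
```

```bash
python3 -c "
from bf import *
st()
f=eyes.grab_frame('side'); save('pics/s3.png',f)
im=cv2.imread('pics/s3.png')[120:190,200:310]; cv2.imwrite('pics/s4c.png',cv2.resize(im,None,fx=6,fy=6,interpolation=cv2.INTER_CUBIC))
f=eyes.grab_frame('wrist'); save('pics/w5.png',f)
"
```

```text
t 8.8 pos [ 0.5908 -0.0718  0.0626] yaw [-3.1410e+00 -1.0000e-04 -3.0695e+00] F [-4.8 -1.1  9.3] M [-0.11  1.59  0.01] w 0.0358 board [ 0.0085 -0.1131]
```

View pics/s4c.png

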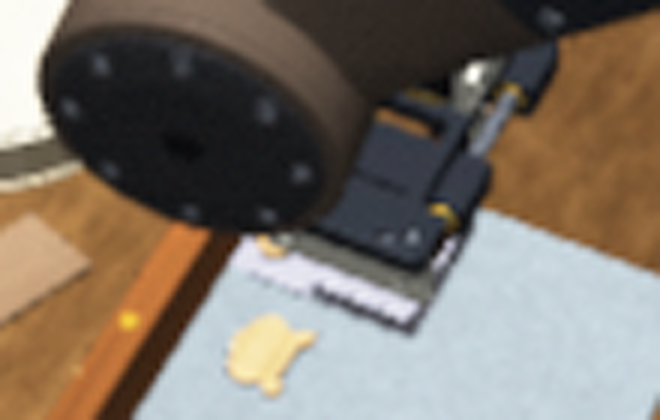

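Call:
apply_moves([
  [-1, 0.001, 0, -0.002, 0],
  [-1, 0.001, 0, -0.005, 0],
  [-1, 0.003, 0, -0.007, 0],
  [-1, 0.006, 0.003, -0.007, 0],
  [-1, 0.008, 0.006, -0.005, 0],
  [-1, 0.01, 0.009, -0.002, 0],
  [-1, 0.012, 0.012, 0, 0],
  [-1, 0.012, 0.012, 0, 0],
  [-1, 0.012, 0.012, 0, 0],
  [-1, 0.01, 0.01, 0, 0],
  [-1, 0.007, 0.007, 0, 0],
  [-1, 0.004, 0.004, 0, 0],
])

```text
t: 9.9
eef_pos: [0.498, -0.0018, 0.0899]
ee_rot: [3.141, 0.0, -3.069]
force: [0.3, -0.3, -1.4]
width: 0.0359
```

```bash
python3 -c "
from bf import *
st()
f=eyes.grab_frame('side'); save('pics/s3.png',f)
im=cv2.imread('pics/s3.png')[120:220,200:340]; cv2.imwrite('pics/s5c.png',cv2.resize(im,None,fx=5,fy=5,interpolation=cv2.INTER_CUBIC))
f=eyes.grab_frame('scene'); save('pics/sc3.png',f)
im=cv2.imread('pics/sc3.png')[150:250,190:350]; cv2.imwrite('pics/sc5c.png',cv2.resize(im,None,fx=5,fy=5,interpolation=cv2.INTER_CUBIC))
"
```

```text
t 9.9 pos [ 0.498  -0.0018  0.0899] yaw [ 3.1412e+00  3.0000e-04 -3.0687e+00] F [ 0.3 -0.3 -1.4] M [ 0.    0.02 -0.02] w 0.0359 board [-0.079  -0.0366]
```

View pics/s5c.png

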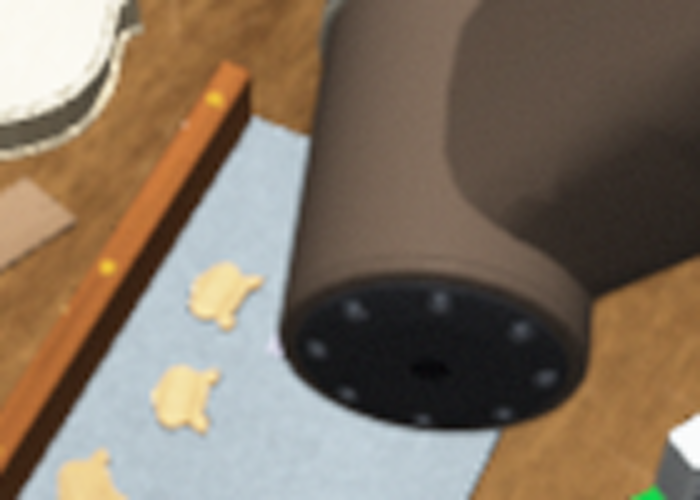

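View pics/sc5c.png

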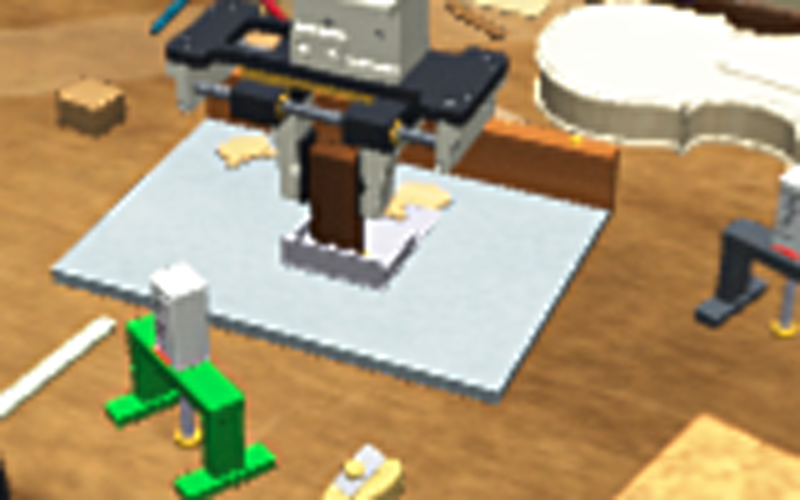

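Call:
apply_moves([
  [-1, 0, 0, 0.004, 0],
  [-1, 0, 0, 0.007, 0],
  [-1, 0, 0, 0.008, 0],
  [-1, 0, 0, 0.005, 0],
  [-1, 0, 0, 0.003, 0],
  [-1, -0.003, 0, 0, 0],
  [-1, -0.006, 0, 0, 0],
  [-1, -0.007, 0, 0, 0],
  [-1, -0.007, 0, 0, 0],
  [-1, -0.007, 0, 0, 0],
  [-1, -0.007, 0, 0, 0],
  [-1, -0.007, 0, 0, 0],
])

```text
t: 11.0
eef_pos: [0.5432, -0.0003, 0.0626]
ee_rot: [-3.141, -0.001, -3.07]
force: [-4.1, -1.4, 8.3]
width: 0.0358
```

Call:
apply_moves([
  [-1, -0.007, 0, 0, 0],
  [-1, -0.007, 0, 0, 0],
  [-1, -0.007, 0, 0, 0],
  [-1, -0.007, 0, 0, 0],
  [-1, -0.006, 0, 0, 0],
  [-1, -0.005, 0, 0, 0],
  [-1, -0.003, 0, 0, 0],
  [-1, -0.0015, 0, 0, 0],
  [-1, 0, 0, 0, 0],
])

```text
t: 11.75
eef_pos: [0.5857, 0.0026, 0.0626]
ee_rot: [-3.141, -0.003, -3.07]
force: [-7.5, -0.9, 10.1]
width: 0.0355
```

```bash
cat > look.py <<'E'
from bf import *
import sys
st(); k=sys.argv[1]
f=eyes.grab_frame('side'); save('pics/s3.png',f)
im=cv2.imread('pics/s3.png')[110:230,190:340]; a=cv2.resize(im,(750,600),interpolation=cv2.INTER_CUBIC); cv2.imwrite(f'pics/s{k}.png',a)
f=eyes.grab_frame('scene'); save('pics/sc3.png',f)
im=cv2.imread('pics/sc3.png')[150:250,190:350]; cv2.imwrite(f'pics/sc{k}.png',cv2.resize(im,None,fx=5,fy=5,interpolation=cv2.INTER_CUBIC))
E
python3 look.py 6c
```

```text
t 11.75 pos [0.5857 0.0026 0.0626] yaw [-3.1407e+00 -2.8000e-03 -3.0701e+00] F [-7.5 -0.9 10.1] M [0.08 2.31 0.18] w 0.0355 board [ 0.0088 -0.0385]
```

View pics/s6c.png

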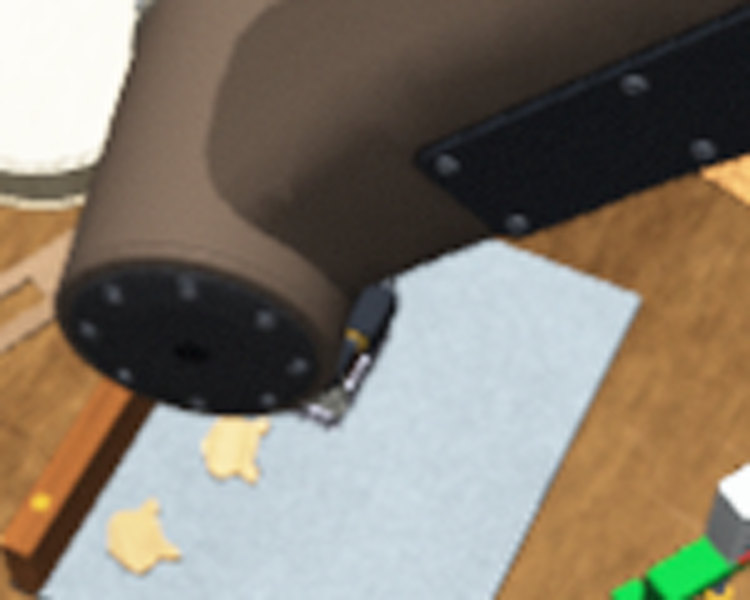

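View pics/sc6c.png

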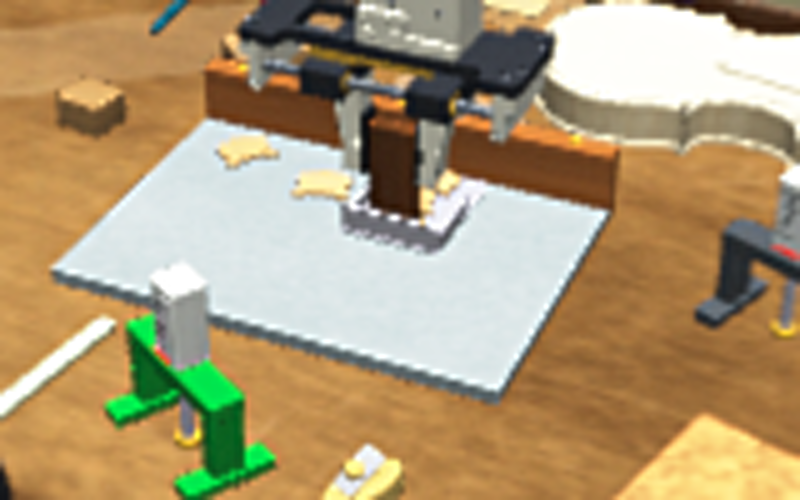

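Call:
apply_moves([
  [-1, 0.001, 0, -0.002, 0],
  [-1, 0.001, 0, -0.004, 0],
  [-1, 0.002, 0, -0.006, 0],
  [-1, 0.004, 0, -0.008, 0],
  [-1, 0.006, 0, -0.008, 0],
  [-1, 0.008, 0, -0.008, 0],
  [-1, 0.008, 0, -0.008, 0],
  [-1, 0.008, 0, -0.008, 0],
  [-1, 0.008, 0, -0.007, 0],
  [-1, 0.006, 0, -0.005, 0],
  [-1, 0.004, 0, -0.003, 0],
  [-1, 0.002, 0, 0, 0],
])

```text
t: 12.85
eef_pos: [0.5286, -0.0006, 0.1306]
ee_rot: [3.141, 0.002, -3.07]
force: [-0.1, 0.1, -2.6]
width: 0.0355
```

```bash
python3 look.py 7c
```

```text
t 12.85 pos [ 0.5286 -0.0006  0.1306] yaw [ 3.1412e+00  1.5000e-03 -3.0696e+00] F [-0.1  0.1 -2.6] M [-0.02 -0.01  0.01] w 0.0355 board [-0.0483 -0.0376]
```

View pics/sc7c.png

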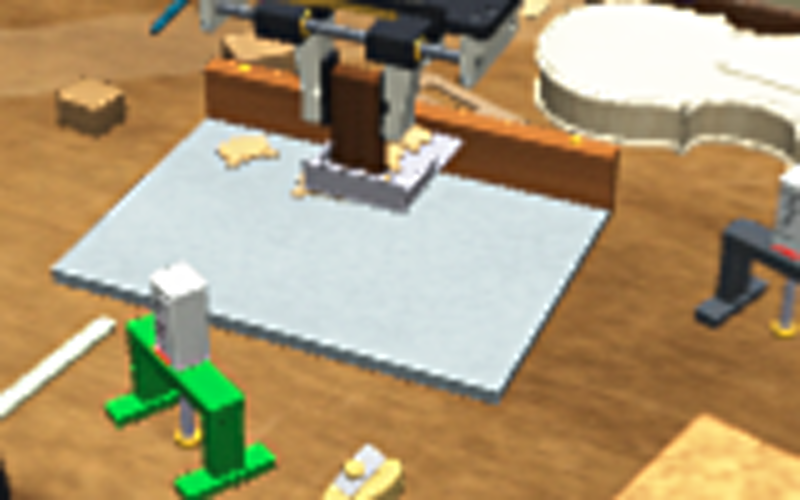

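View pics/s7c.png

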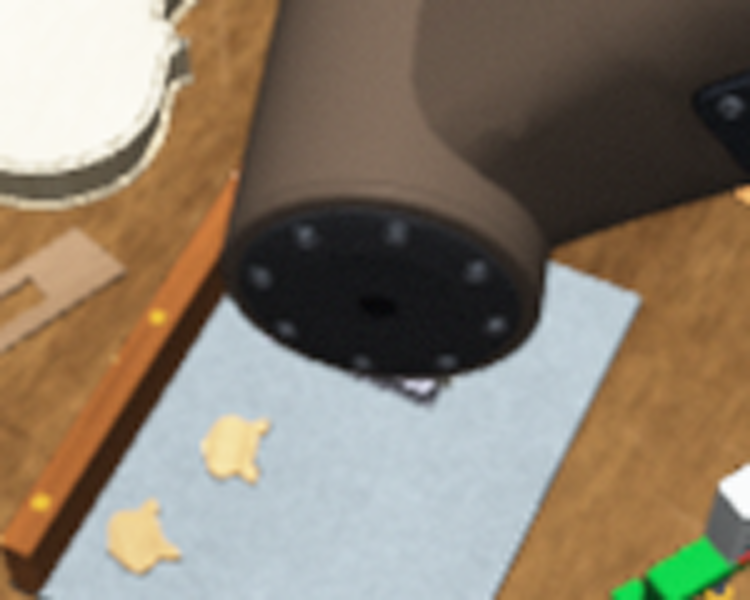

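Call:
apply_moves([
  [-1, 0.003, 0.003, 0, 0],
  [-1, 0.005, 0.006, 0, 0],
  [-1, 0.007, 0.009, 0, 0],
  [-1, 0.007, 0.012, 0, 0],
  [-1, 0.007, 0.015, 0, 0],
  [-1, 0.007, 0.018, 0, 0],
  [-1, 0.007, 0.02, 0, 0],
  [-1, 0.007, 0.02, 0, 0],
  [-1, 0.007, 0.02, 0, 0],
  [-1, 0.007, 0.02, 0, 0],
  [-1, 0.006, 0.02, 0, 0],
  [-1, 0.004, 0.02, 0, 0],
])

```text
t: 13.95
eef_pos: [0.4404, 0.1777, 0.1294]
ee_rot: [-3.142, -0.0, -3.069]
force: [0.7, -0.2, -2.3]
width: 0.0355
```

Call:
apply_moves([
  [-1, 0.002, 0.02, 0, -0.005],
  [-1, 0, 0.02, 0, -0.01],
  [-1, 0, 0.02, 0, -0.015],
  [-1, 0, 0.02, 0, -0.015],
  [-1, 0, 0.02, 0, -0.01],
  [-1, 0, 0.02, 0, -0.01],
  [-1, 0, 0.018, 0, -0.005],
  [-1, 0, 0.016, 0, 0],
  [-1, 0, 0.013, 0, 0],
  [-1, 0, 0.01, 0, 0],
  [-1, 0, 0.007, 0, 0],
  [-1, 0, 0.004, 0, 0],
])

```text
t: 14.95
eef_pos: [0.4187, 0.3638, 0.1294]
ee_rot: [-3.141, -0.0, -3.0]
force: [0.4, 0.4, -2.5]
width: 0.0355
```

```bash
cat > tr.py <<'E'
from bf import *
import sys
st(); k=sys.argv[1]; print("to dump",tt([.426,.364]))
f=eyes.grab_frame('side'); save('pics/s3.png',f)
im=cv2.imread('pics/s3.png')[244:384,150:325]; cv2.imwrite(f'pics/t{k}.png',cv2.resize(im,None,fx=4,fy=4,interpolation=cv2.INTER_CUBIC))
f=eyes.grab_frame('scene'); save(f'pics/tsc{k}.png',f)
f=eyes.grab_frame('wrist'); save(f'pics/tw{k}.png',f)
E
python3 tr.py 1
```

```text
t 14.95 pos [0.4187 0.3638 0.1294] yaw [-3.1414e+00 -2.0000e-04 -2.9997e+00] F [ 0.4  0.4 -2.5] M [-0.04 -0.    0.03] w 0.0355 board [-0.1317  0.3338]
to dump [-0.0073 -0.0008]
```

View pics/t1.png

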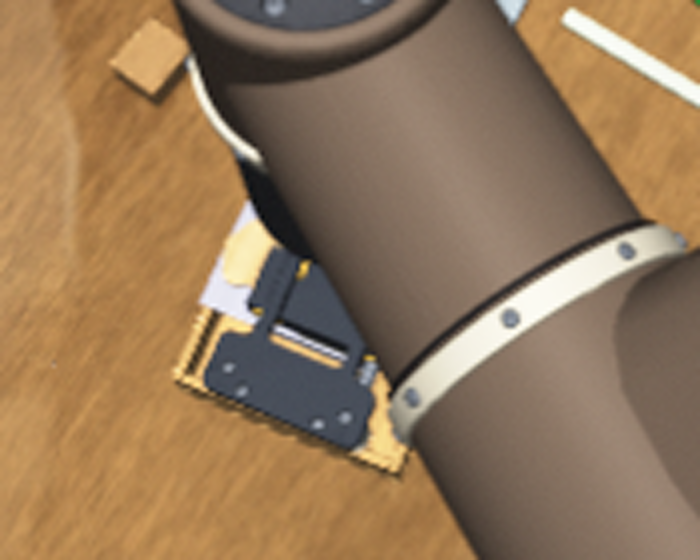

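View pics/tw1.png

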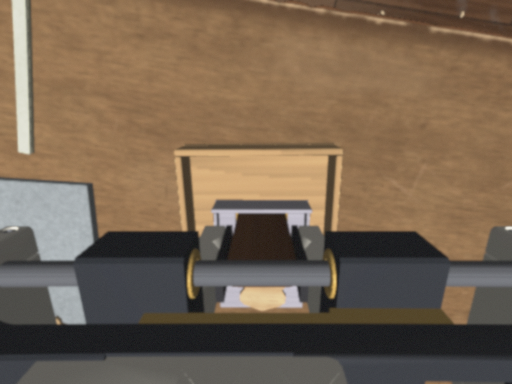

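Call:
apply_moves([
  [-1, 0.001, 0, 0.002, 0],
  [-1, 0.002, 0, 0.004, 0],
  [-1, 0.002, 0, 0.005, 0],
  [-1, 0.001, 0, 0.004, 0],
  [-1, 0, 0, 0.002, 0],
  [-1, 0, 0, 0, 0],
])

```text
t: 15.6
eef_pos: [0.4126, 0.3618, 0.1118]
ee_rot: [-3.141, -0.001, -3.0]
force: [-0.2, 0.2, -1.1]
width: 0.0356
```

Call:
apply_moves([
  [-1, 0, 0, 0, 0],
  [-1, 0, 0, 0, 0],
  [-1, 0, 0, 0, 0],
  [-1, 0, 0, 0, 0],
  [-1, 0, 0, 0, 0],
  [-1, 0, 0, 0, 0],
], newtons=5)

```text
t: 16.1
eef_pos: [0.413, 0.3624, 0.1127]
ee_rot: [3.141, 0.0, -3.0]
force: [0.2, 0.7, -3.0]
width: 0.0359
```

```bash
python3 tr.py 2
```

```text
t 16.1 pos [0.413  0.3624 0.1127] yaw [ 3.1414e+00  1.0000e-04 -2.9998e+00] F [ 0.2  0.7 -3. ] M [0.03 0.06 0.01] w 0.0359 board [-0.1375  0.3327]
to dump [-0.0131 -0.0002]
```

View pics/t2.png

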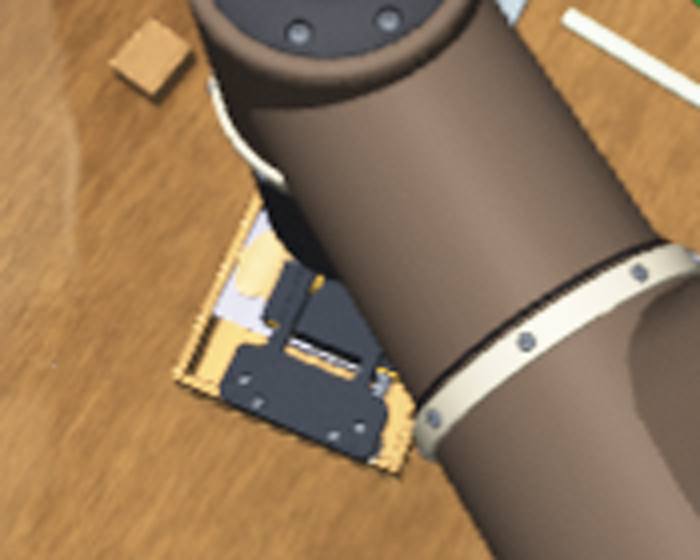

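View pics/tw2.png

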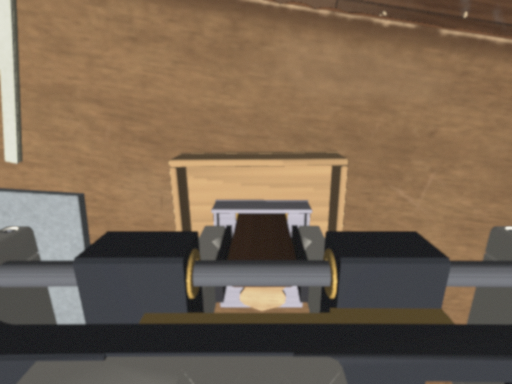

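Still level at 5 N, so I'll drop to 3 N.

Call:
apply_moves([
  [-1, 0, 0, 0, 0],
  [-1, 0, 0, 0, 0],
  [-1, 0, 0, 0, 0],
  [-1, 0, 0, 0, 0],
  [-1, 0, 0, 0, 0],
  [-1, 0, 0, 0, 0],
  [-1, 0, 0, 0, 0],
  [-1, 0, 0, 0, 0],
], newtons=3)

```text
t: 16.92
eef_pos: [0.4129, 0.3623, 0.1125]
ee_rot: [-3.142, -0.0, -3.0]
force: [1.1, -0.7, -1.5]
width: 0.0359
```

```bash
python3 tr.py 3
```

```text
t 16.92 pos [0.4129 0.3623 0.1125] yaw [-3.1416 -0.     -2.9998] F [ 1.1 -0.7 -1.5] M [ 0.01  0.01 -0.07] w 0.0359 board [-0.1375  0.3327]
to dump [-0.0132 -0.0002]
```

View pics/t3.png

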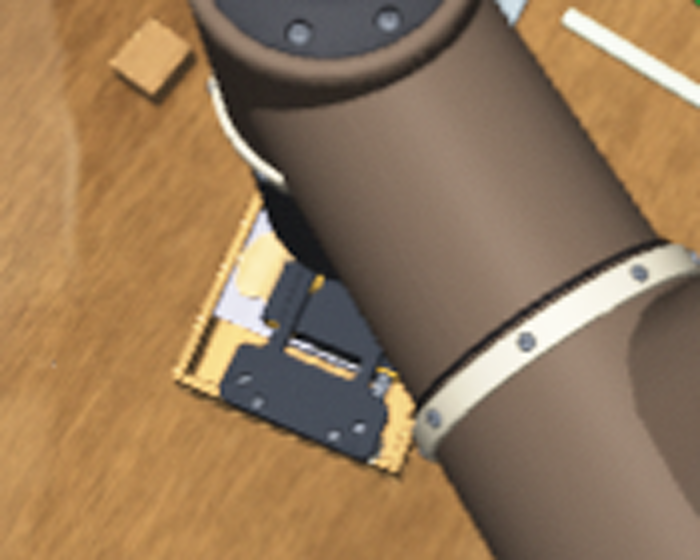

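View pics/tw3.png

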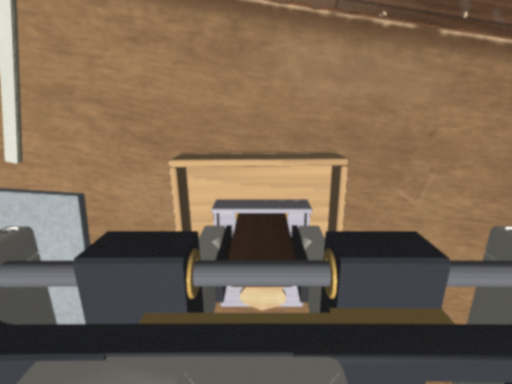

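Call:
apply_moves([
  [-1, 0, 0, 0, 0],
  [-1, 0, 0, 0.002, 0],
  [-1, 0, 0, 0.005, 0],
  [-1, 0, 0, 0.007, 0],
  [-1, 0, 0, 0.007, 0],
  [-1, 0, 0, 0.006, 0],
  [-1, 0, 0, 0.004, 0],
  [-1, 0, 0, 0.001, 0],
  [-1, -0.003, 0, 0, 0],
  [-1, -0.003, 0, 0, 0],
  [-1, -0.001, 0, 0, 0],
  [-1, 0, 0, 0, 0],
], newtons=10)

```text
t: 18.07
eef_pos: [0.4199, 0.3633, 0.0807]
ee_rot: [3.141, -0.0, -3.0]
force: [-1.4, 0.6, -1.6]
width: 0.0359
```

```bash
python3 tr.py 4
```

```text
t 18.07 pos [0.4199 0.3633 0.0807] yaw [ 3.1415e+00 -2.0000e-04 -3.0001e+00] F [-1.4  0.6 -1.6] M [0.01 0.72 0.08] w 0.0359 board [-0.1304  0.3332]
to dump [-0.0061 -0.0002]
```

View pics/t4.png

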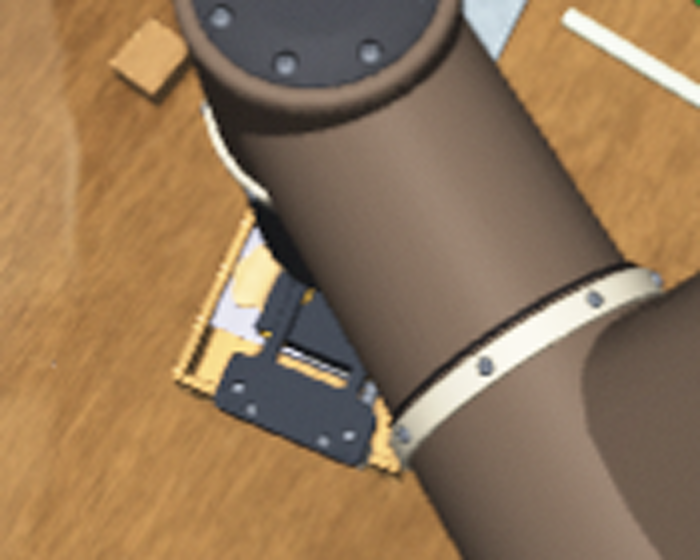

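Call:
apply_moves([
  [-1, -0.0031, 0, -0.0025, 0],
  [-1, -0.0031, 0, -0.0025, 0],
  [-1, -0.0031, 0, -0.0025, 0],
  [-1, -0.0035, 0, -0.002, 0],
  [-1, -0.0035, 0, -0.002, 0],
  [-1, -0.0035, 0, -0.002, 0],
  [-1, 0, 0, 0, 0],
])

```text
t: 18.8
eef_pos: [0.4404, 0.3665, 0.0945]
ee_rot: [3.141, 0.001, -3.0]
force: [-0.0, 0.2, -1.8]
width: 0.0358
```

```bash
python3 tr.py 5
```

```text
t 18.8 pos [0.4404 0.3665 0.0945] yaw [ 3.141e+00  9.000e-04 -3.000e+00] F [-0.   0.2 -1.8] M [-0.03  0.32  0.  ] w 0.0358 board [-0.1098  0.3349]
to dump [ 0.0147 -0.0004]
```

View pics/t5.png

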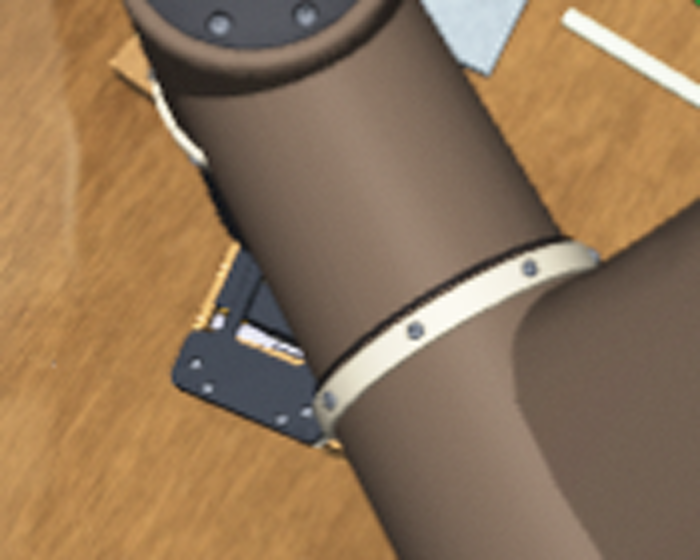

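View pics/tw5.png

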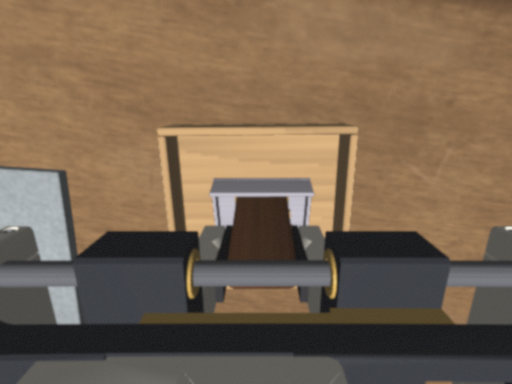

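Call:
apply_moves([
  [-1, -0.0038, 0, -0.0017, 0],
  [-1, -0.0038, 0, -0.0017, 0],
  [-1, -0.0038, 0, -0.0017, 0],
  [-1, -0.004, 0, -0.001, 0],
  [-1, -0.004, 0, -0.001, 0],
  [-1, -0.004, 0, -0.001, 0],
  [-1, -0.004, 0, -0.001, 0],
  [-1, 0, 0, 0, 0],
])

```text
t: 19.62
eef_pos: [0.4675, 0.3701, 0.1033]
ee_rot: [3.141, 0.001, -3.0]
force: [-1.1, -0.5, -1.6]
width: 0.0356
```

Call:
apply_moves([
  [-1, 0, 0, 0, 0],
  [-1, 0, 0, 0, 0],
  [-1, 0, 0, 0, 0],
], newtons=60)

```text
t: 19.87
eef_pos: [0.4667, 0.3701, 0.1032]
ee_rot: [3.141, 0.0, -3.0]
force: [-0.2, 0.3, -1.8]
width: 0.0354
```

```bash
python3 tr.py 6
```

```text
t 19.87 pos [0.4667 0.3701 0.1032] yaw [ 3.1414e+00  4.0000e-04 -2.9998e+00] F [-0.2  0.3 -1.8] M [ 0.03  0.02 -0.  ] w 0.0354 board [-0.0833  0.3365]
to dump [ 0.0411 -0.0002]
```

View pics/tw6.png

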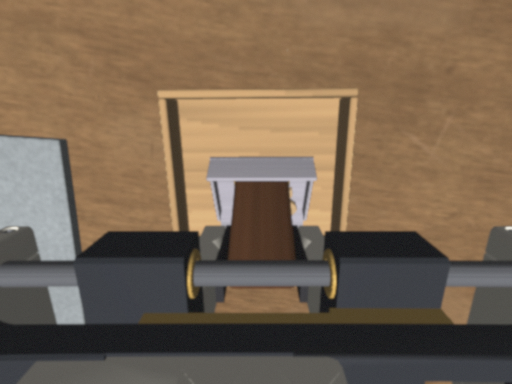

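View pics/tsc6.png

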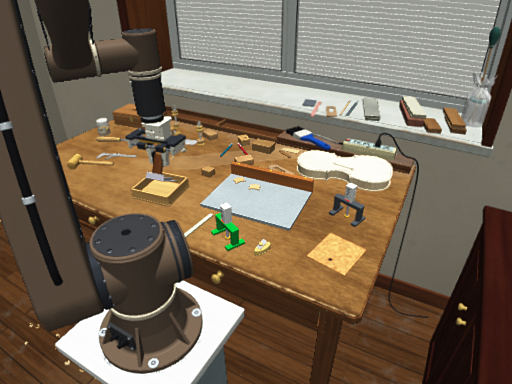

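Call:
apply_moves([
  [-1, 0.008, 0, 0, 0],
  [-1, 0.012, 0, 0, 0],
  [-1, 0.012, 0, 0, 0],
  [-1, 0.01, 0, 0, 0],
  [-1, 0, 0, 0, 0],
  [-1, 0, 0, 0, 0],
  [-1, 0, 0, 0, 0],
])

```text
t: 20.6
eef_pos: [0.4248, 0.3644, 0.1036]
ee_rot: [3.141, 0.001, -2.999]
force: [0.9, -0.4, -2.7]
width: 0.0358
```

```bash
python3 tr.py 7;cd pics; python3 -c "
import cv2
im=cv2.imread('tsc7.png')[110:220,100:240];cv2.imwrite('tsc7c.png',cv2.resize(im,None,fx=5,fy=5,interpolation=2))"
```

```text
t 20.6 pos [0.4248 0.3644 0.1036] yaw [ 3.1410e+00  7.0000e-04 -2.9989e+00] F [ 0.9 -0.4 -2.7] M [-0.01 -0.    0.06] w 0.0358 board [-0.1255  0.3339]
to dump [-0.0011 -0.0006]
```

View pics/tw7.png

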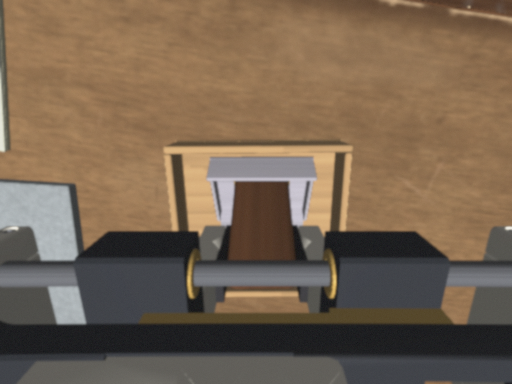

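View pics/t7.png

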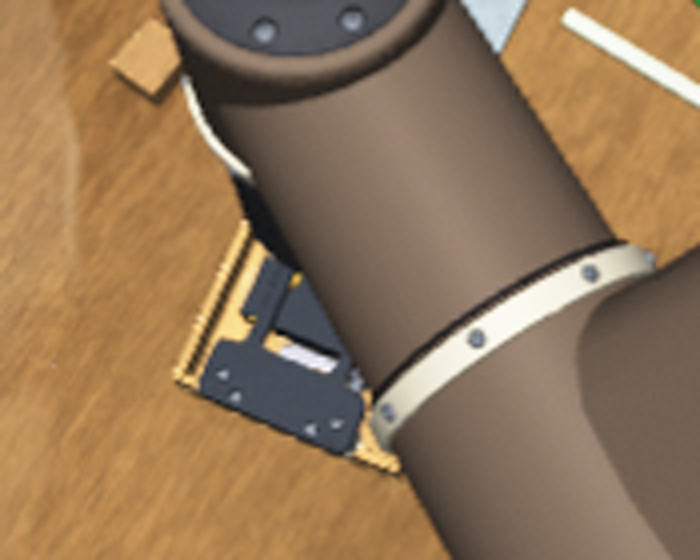

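View pics/tsc7c.png

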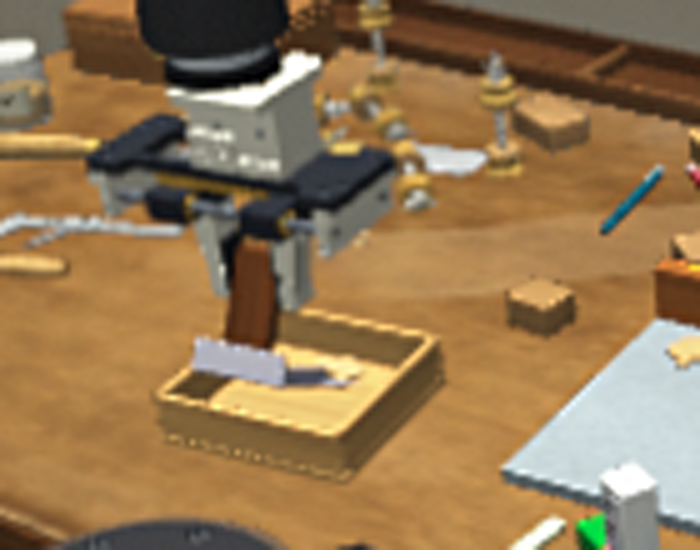

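Call:
apply_moves([
  [-1, 0.008, 0, 0, 0],
  [-1, 0.006, 0, -0.004, 0],
  [-1, 0, 0, -0.012, 0],
  [-1, 0, 0, -0.02, 0],
  [-1, 0, 0, -0.02, 0],
  [-1, 0, 0, -0.01, 0],
  [-1, 0, -0.02, 0, 0],
  [-1, 0, -0.03, 0, 0],
  [-1, 0, -0.03, 0, 0],
  [-1, 0, -0.03, 0, 0],
  [-1, 0, -0.02, 0, 0],
  [-1, 0, 0, 0, 0],
])

```text
t: 21.75
eef_pos: [0.4285, 0.2295, 0.1687]
ee_rot: [-3.141, -0.001, -3.002]
force: [-0.3, -0.5, -1.9]
width: 0.0356
```

```bash
python3 tr.py 8;cd pics; python3 -c "
import cv2
im=cv2.imread('tsc8.png')[110:220,100:260];cv2.imwrite('tsc8c.png',cv2.resize(im,None,fx=5,fy=5,interpolation=2))"
```

```text
t 21.75 pos [0.4285 0.2295 0.1687] yaw [-3.1409e+00 -1.5000e-03 -3.0022e+00] F [-0.3 -0.5 -1.9] M [-0.04  0.08  0.02] w 0.0356 board [-0.1315  0.1991]
to dump [-0.0162  0.1336]
```

View pics/tsc8c.png

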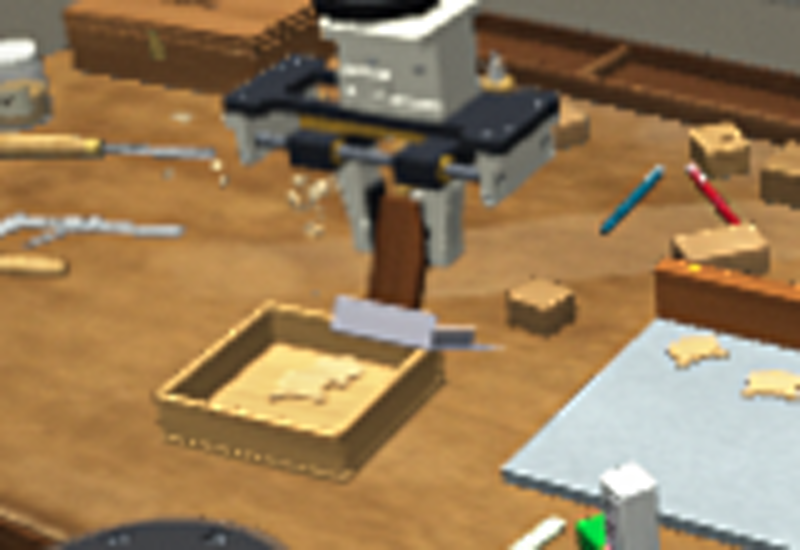

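View pics/t8.png

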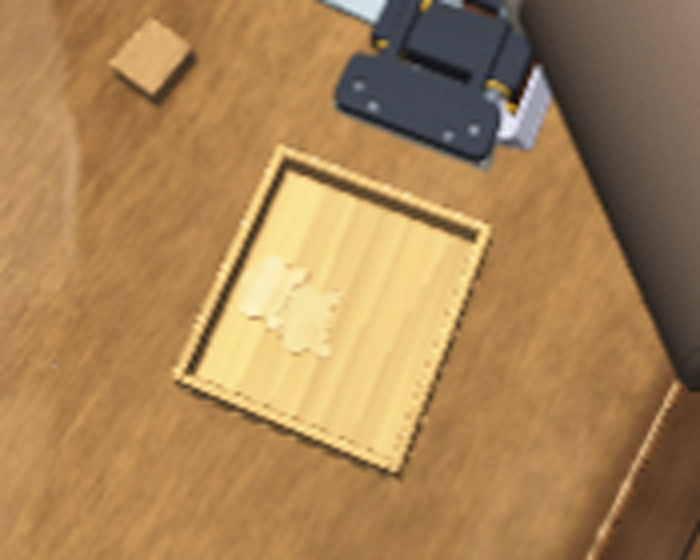

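Call:
apply_moves([
  [-1, 0, 0, 0, 0.067],
  [-1, -0.0121, -0.0206, 0, 0],
  [-1, -0.0121, -0.0206, 0, 0],
  [-1, -0.0121, -0.0206, 0, 0],
  [-1, -0.0121, -0.0206, 0, 0],
  [-1, -0.0121, -0.0206, 0, 0],
  [-1, -0.0121, -0.0206, 0, 0],
  [-1, -0.0121, -0.0206, 0, 0],
  [-1, -0.0121, -0.0206, 0, 0],
  [-1, 0, 0, 0.02, 0],
  [-1, 0, 0, 0.02, 0],
  [-1, 0, 0, 0.015, 0],
])

```text
t: 22.9
eef_pos: [0.5382, 0.0765, 0.1124]
ee_rot: [-3.142, -0.001, -3.067]
force: [-0.6, -0.6, -2.5]
width: 0.0356
```

Call:
apply_moves([
  [-1, 0, 0, 0, 0],
])

```text
t: 22.98
eef_pos: [0.5364, 0.0761, 0.1107]
ee_rot: [-3.14, -0.006, -3.067]
force: [-0.9, 0.4, -1.1]
width: 0.0355
```

```bash
python3 look.py 9c
```

```text
t 22.98 pos [0.5364 0.0761 0.1107] yaw [-3.1401 -0.0055 -3.0671] F [-0.9  0.4 -1.1] M [-0.08  0.09  0.03] w 0.0355 board [-0.035   0.0383]
```

View pics/sc9c.png

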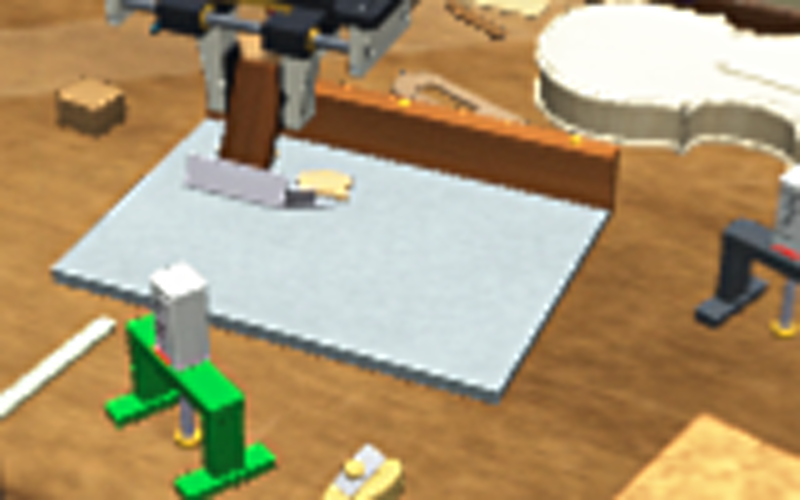

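Call:
apply_moves([
  [-1, 0.01, -0.0045, 0, 0],
  [-1, 0, 0, 0.008, 0],
  [-1, 0, 0, 0.006, 0],
  [-1, 0.005, 0, 0.003, 0],
  [-1, 0.005, 0, 0.0025, 0],
  [-1, 0.005, 0, 0.0025, 0],
  [-1, 0.0048, 0, 0.0027, 0],
  [-1, 0.0048, 0, 0.0027, 0],
  [-1, 0.0048, 0, 0.0027, 0],
  [-1, 0.0043, 0, 0.003, 0],
  [-1, 0.0043, 0, 0.003, 0],
  [-1, 0.0043, 0, 0.003, 0],
], newtons=8)

```text
t: 24.08
eef_pos: [0.4861, 0.0678, 0.0748]
ee_rot: [3.142, 0.0, -3.067]
force: [0.3, 0.6, -0.3]
width: 0.0361
```

```bash
python3 look.py 10c
```

```text
t 24.08 pos [0.4861 0.0678 0.0748] yaw [ 3.1415e+00  2.0000e-04 -3.0667e+00] F [ 0.3  0.6 -0.3] M [ 0.02 -0.34  0.01] w 0.0361 board [-0.0857  0.0337]
```

View pics/sc10c.png

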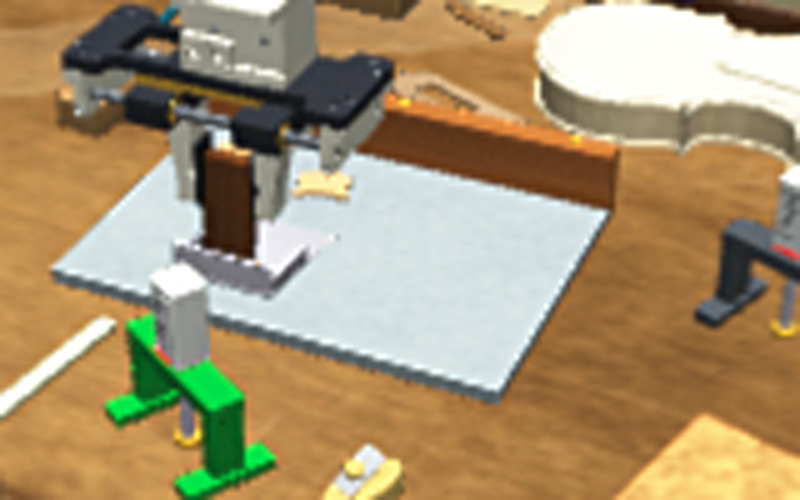

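Call:
apply_moves([
  [-1, 0.0035, 0, 0.0035, 0],
  [-1, 0.0035, 0, 0.0035, 0],
  [-1, 0.002, 0, 0.003, 0],
  [-1, 0, 0, 0.0025, 0],
  [-1, 0, 0, 0.001, 0],
  [-1, 0, 0, 0, 0],
], newtons=8)

```text
t: 24.68
eef_pos: [0.4773, 0.0669, 0.0617]
ee_rot: [-3.141, -0.001, -3.067]
force: [-3.5, -1.0, 7.3]
width: 0.036
```

Call:
apply_moves([
  [-1, 0, 0, 0, 0],
  [-1, 0, 0, 0, 0],
  [-1, 0, 0, 0, 0],
], newtons=60)

```text
t: 24.93
eef_pos: [0.4773, 0.067, 0.0617]
ee_rot: [-3.141, -0.0, -3.067]
force: [-3.5, -0.6, 7.3]
width: 0.0355
```

```bash
python3 look.py 11c; python3 -c "
from bf import *
f=eyes.grab_frame('wrist');save('pics/w11.png',f)"
```

```text
t 24.93 pos [0.4773 0.067  0.0617] yaw [-3.1412e+00 -5.0000e-04 -3.0666e+00] F [-3.5 -0.6  7.3] M [-0.07  1.07  0.05] w 0.0355 board [-0.0946  0.0335]
```

View pics/sc11c.png

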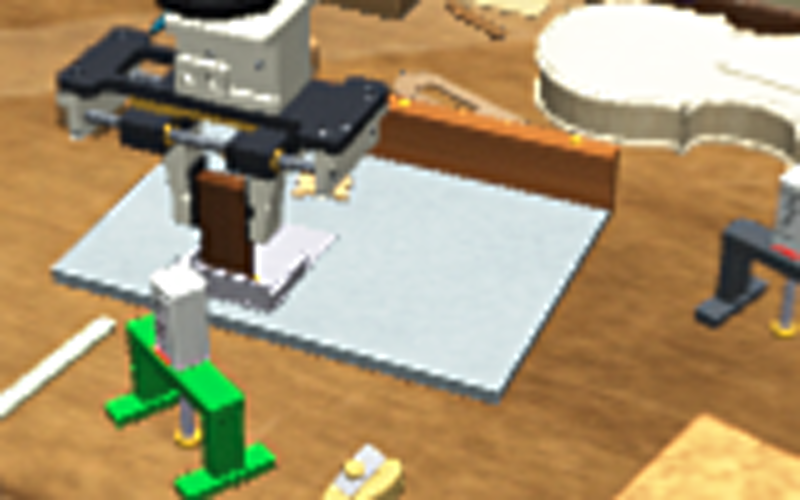

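View pics/w11.png

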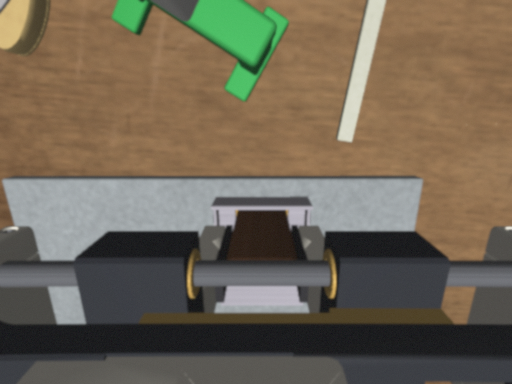

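Call:
apply_moves([
  [-1, -0.004, 0, 0, 0],
  [-1, -0.008, 0, 0, 0],
  [-1, -0.008, 0, 0, 0],
  [-1, -0.008, 0, 0, 0],
  [-1, -0.008, 0, 0, 0],
  [-1, -0.007, 0, 0, 0],
  [-1, -0.007, 0, 0, 0],
  [-1, -0.007, 0, 0, 0],
  [-1, -0.007, 0, 0, 0],
  [-1, -0.007, 0, 0, 0],
  [-1, -0.007, 0, 0, 0],
  [-1, -0.007, 0, 0, 0],
])

```text
t: 26.08
eef_pos: [0.5619, 0.0732, 0.0617]
ee_rot: [-3.141, -0.001, -3.067]
force: [-4.1, -0.2, 7.2]
width: 0.0357
```

Call:
apply_moves([
  [-1, -0.006, 0, 0, 0],
  [-1, -0.005, 0, 0, 0],
  [-1, -0.004, 0, 0, 0],
  [-1, -0.003, 0, 0, 0],
  [-1, -0.001, 0, 0, 0],
  [-1, 0, 0, 0, 0],
])

```text
t: 26.58
eef_pos: [0.581, 0.0746, 0.0617]
ee_rot: [-3.141, -0.001, -3.067]
force: [-4.6, 0.0, 6.4]
width: 0.0357
```

```bash
python3 look.py 12c
```

```text
t 26.58 pos [0.581  0.0746 0.0617] yaw [-3.1410e+00 -9.0000e-04 -3.0668e+00] F [-4.6  0.   6.4] M [-0.27  1.08 -0.01] w 0.0357 board [0.0094 0.0336]
```

View pics/sc12c.png

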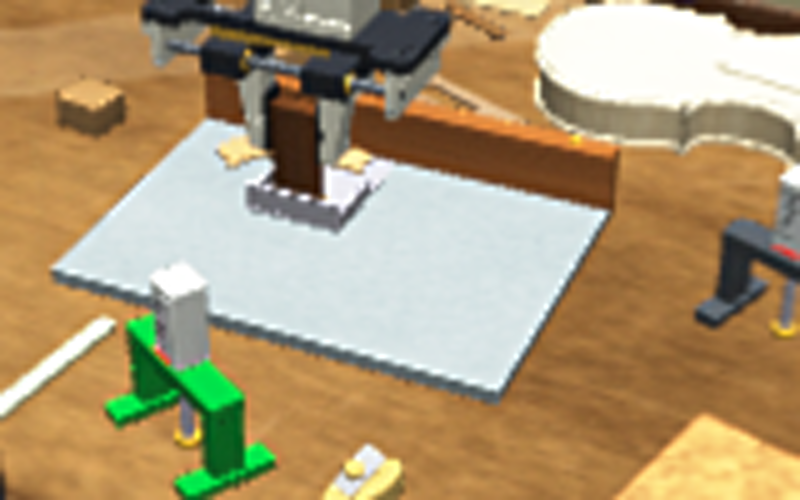

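Call:
apply_moves([
  [-1, 0.001, 0, -0.002, 0],
  [-1, 0.001, 0, -0.005, 0],
  [-1, 0.003, 0, -0.007, 0],
  [-1, 0.006, 0.003, -0.007, 0],
  [-1, 0.008, 0.006, -0.006, 0],
  [-1, 0.011, 0.009, -0.002, 0],
  [-1, 0.014, 0.011, 0, 0],
  [-1, 0.014, 0.011, 0, 0],
  [-1, 0.014, 0.011, 0, 0],
  [-1, 0.011, 0.01, 0, 0],
  [-1, 0.008, 0.008, 0, 0],
  [-1, 0.004, 0.004, 0, 0],
])

```text
t: 27.68
eef_pos: [0.4795, 0.1418, 0.091]
ee_rot: [3.141, 0.0, -3.065]
force: [0.5, -0.7, -1.1]
width: 0.0355
```

```bash
python3 look.py 13c
```

```text
t 27.68 pos [0.4795 0.1418 0.091 ] yaw [ 3.1410e+00  4.0000e-04 -3.0654e+00] F [ 0.5 -0.7 -1.1] M [-0.04  0.08 -0.01] w 0.0355 board [-0.087   0.1079]
```

View pics/sc13c.png

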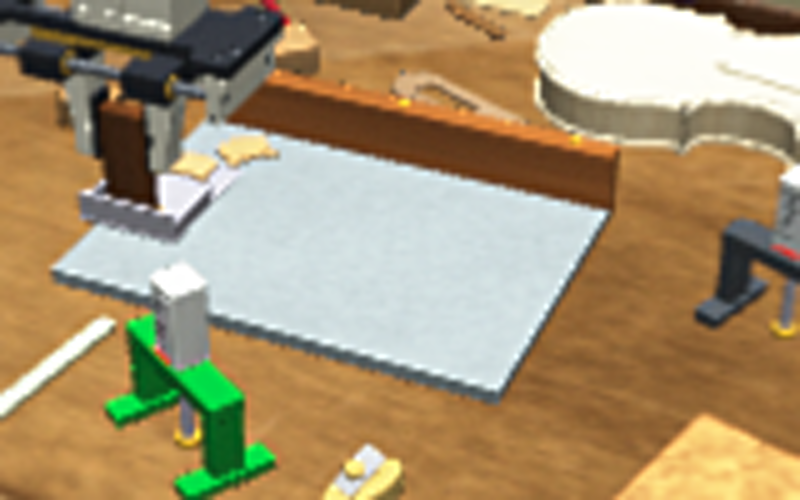

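View pics/s13c.png

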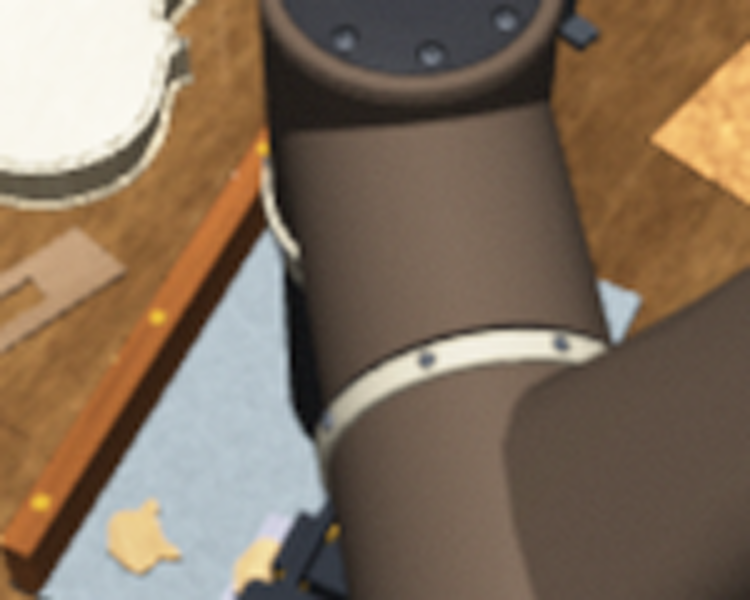

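Blank c is on the pan. I'll lower the scoop and push under blank d.

Call:
apply_moves([
  [-1, 0, 0, 0.004, 0],
  [-1, 0, 0, 0.007, 0],
  [-1, 0, 0, 0.009, 0],
  [-1, 0, 0, 0.006, 0],
  [-1, 0, 0, 0.003, 0],
  [-1, -0.003, 0, 0, 0],
  [-1, -0.006, 0, 0, 0],
  [-1, -0.007, 0, 0, 0],
  [-1, -0.007, 0, 0, 0],
  [-1, -0.007, 0, 0, 0],
  [-1, -0.007, 0, 0, 0],
  [-1, -0.007, 0, 0, 0],
])

```text
t: 28.78
eef_pos: [0.5249, 0.1433, 0.0617]
ee_rot: [-3.141, -0.001, -3.067]
force: [-7.7, -0.8, 12.6]
width: 0.0356
```

Call:
apply_moves([
  [-1, -0.007, 0, 0, 0],
  [-1, -0.007, 0, 0, 0],
  [-1, -0.007, 0, 0, 0],
  [-1, -0.007, 0, 0, 0],
  [-1, -0.007, 0, 0, 0],
  [-1, -0.006, 0, 0, 0],
  [-1, -0.005, 0, 0, 0],
  [-1, -0.004, 0, 0, 0],
  [-1, -0.0025, 0, 0, 0],
  [-1, 0, 0, 0, 0],
])

```text
t: 29.62
eef_pos: [0.5775, 0.1472, 0.0617]
ee_rot: [-3.141, -0.001, -3.067]
force: [-4.6, -1.8, 10.6]
width: 0.0356
```

```bash
python3 look.py 14c
```

```text
t 29.62 pos [0.5775 0.1472 0.0617] yaw [-3.1407e+00 -9.0000e-04 -3.0672e+00] F [-4.6 -1.8 10.6] M [-0.24  1.64  0.04] w 0.0356 board [0.0111 0.1063]
```

View pics/sc14c.png

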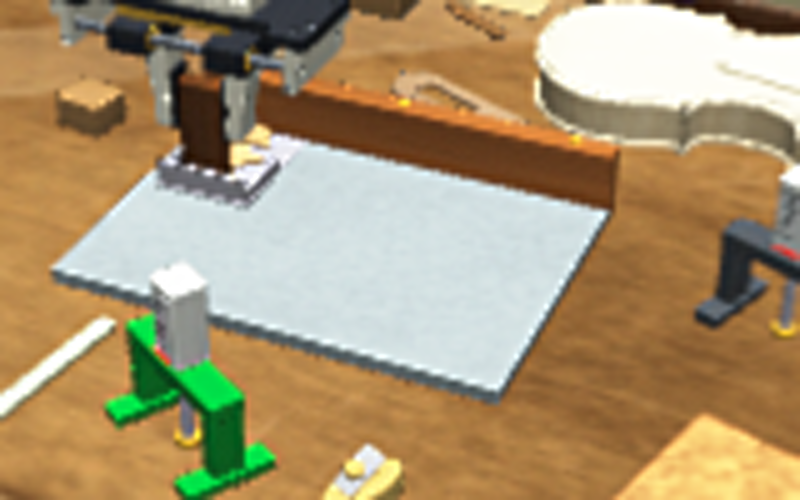

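Call:
apply_moves([
  [-1, 0.001, 0, -0.002, 0],
  [-1, 0.001, 0, -0.004, 0],
  [-1, 0.002, 0, -0.006, 0],
  [-1, 0.004, 0, -0.008, 0],
  [-1, 0.006, 0, -0.008, 0],
  [-1, 0.008, 0, -0.008, 0],
  [-1, 0.008, 0, -0.008, 0],
  [-1, 0.008, 0, -0.008, 0],
  [-1, 0.008, 0, -0.007, 0],
  [-1, 0.006, 0, -0.005, 0],
  [-1, 0.004, 0, -0.003, 0],
  [-1, 0.002, 0, 0, 0],
])

```text
t: 30.72
eef_pos: [0.5191, 0.1437, 0.1296]
ee_rot: [3.141, 0.001, -3.066]
force: [-0.0, -0.6, -1.8]
width: 0.0357
```

```bash
python3 look.py 15c
```

```text
t 30.72 pos [0.5191 0.1437 0.1296] yaw [ 3.1408e+00  1.3000e-03 -3.0664e+00] F [-0.  -0.6 -1.8] M [-0.02 -0.02  0.03] w 0.0357 board [-0.0474  0.107 ]
```

View pics/sc15c.png

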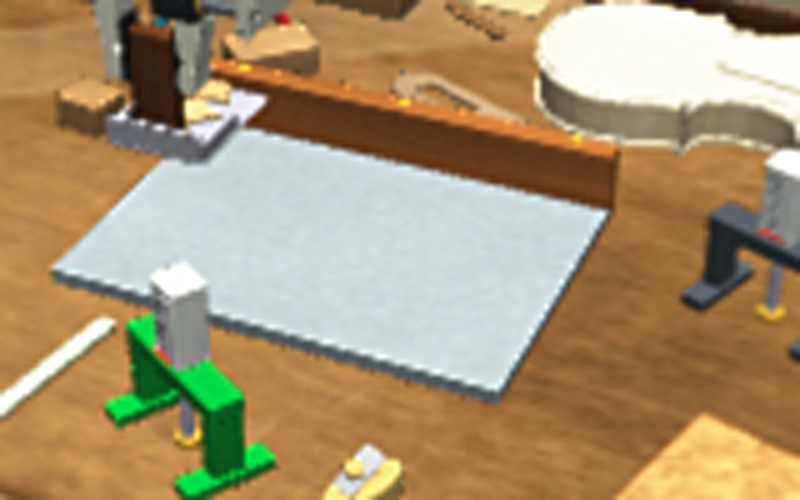

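Call:
apply_moves([
  [-1, 0.002, 0.003, 0, 0],
  [-1, 0.004, 0.007, 0, 0],
  [-1, 0.006, 0.011, 0, 0],
  [-1, 0.008, 0.015, 0, 0],
  [-1, 0.008, 0.019, 0, 0],
  [-1, 0.008, 0.02, 0, 0],
  [-1, 0.008, 0.02, 0, 0],
  [-1, 0.008, 0.02, 0, 0],
  [-1, 0.008, 0.02, 0, 0],
  [-1, 0.008, 0.02, 0, 0],
  [-1, 0.008, 0.02, 0, -0.01],
  [-1, 0.006, 0.017, 0, -0.015],
])

```text
t: 31.82
eef_pos: [0.4221, 0.3303, 0.1281]
ee_rot: [-3.141, -0.0, -3.041]
force: [-0.3, -0.3, -2.7]
width: 0.0359
```

Call:
apply_moves([
  [-1, 0.004, 0.014, 0, -0.015],
  [-1, 0.003, 0.01, 0, -0.015],
  [-1, 0.001, 0.006, 0, -0.01],
  [-1, 0, 0.003, 0, 0],
  [-1, 0, 0, 0.003, 0],
  [-1, 0, 0, 0.005, 0],
  [-1, 0, 0, 0.005, 0],
  [-1, 0, 0, 0.003, 0],
  [-1, 0, 0, 0, 0],
  [-1, 0, 0, 0, 0],
])

```text
t: 32.65
eef_pos: [0.4116, 0.3602, 0.1122]
ee_rot: [-3.141, -0.0, -3.002]
force: [0.3, 0.4, -2.7]
width: 0.0358
```

```bash
python3 tr.py 10; python3 -c "
from bf import *
print(tt([.4129,.3623]))"
```

```text
t 32.65 pos [0.4116 0.3602 0.1122] yaw [-3.1409e+00 -4.0000e-04 -3.0024e+00] F [ 0.3  0.4 -2.7] M [-0.01  0.03  0.02] w 0.0358 board [-0.139   0.3307]
to dump [-0.0148  0.0018]
[-0.0014  0.0014]
```

View pics/t10.png

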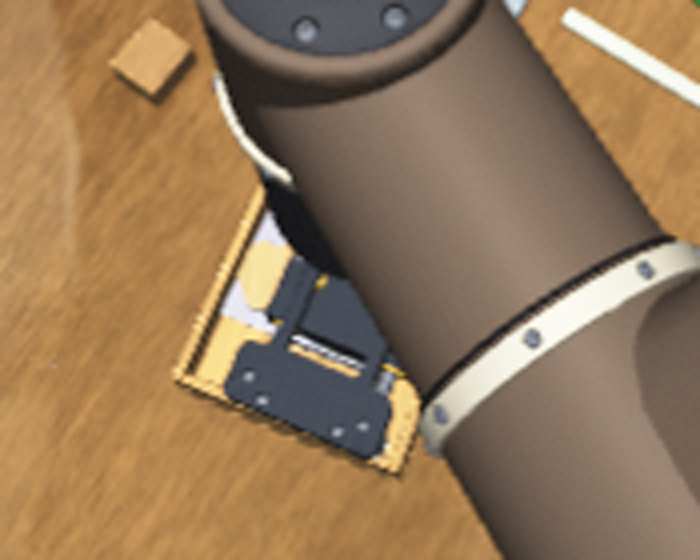

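Call:
apply_moves([
  [-1, -0.0005, 0.0014, 0, 0],
  [-1, 0, 0, 0.002, 0],
  [-1, 0, 0, 0.005, 0],
  [-1, 0, 0, 0.007, 0],
  [-1, 0, 0, 0.007, 0],
  [-1, 0, 0, 0.005, 0],
  [-1, 0, 0, 0.003, 0],
  [-1, -0.002, 0, 0, 0],
  [-1, -0.003, 0, 0, 0],
  [-1, -0.0025, 0, 0, 0],
  [-1, -0.001, 0, 0, 0],
  [-1, 0, 0, 0, 0],
], newtons=10)

```text
t: 33.8
eef_pos: [0.4207, 0.3636, 0.0838]
ee_rot: [3.141, 0.0, -3.002]
force: [0.9, 1.7, -2.2]
width: 0.0357
```

Call:
apply_moves([
  [-1, -0.0031, 0, -0.0026, 0],
  [-1, -0.0031, 0, -0.0026, 0],
  [-1, -0.0031, 0, -0.0026, 0],
  [-1, -0.0035, 0, -0.0022, 0],
  [-1, -0.0035, 0, -0.0022, 0],
  [-1, -0.0035, 0, -0.0022, 0],
  [-1, -0.0038, 0, -0.0018, 0],
  [-1, -0.0038, 0, -0.0018, 0],
  [-1, -0.0038, 0, -0.0018, 0],
  [-1, -0.004, 0, -0.001, 0],
  [-1, -0.004, 0, -0.001, 0],
  [-1, -0.004, 0, -0.001, 0],
])

```text
t: 34.8
eef_pos: [0.4634, 0.3694, 0.1064]
ee_rot: [-3.142, 0.0, -3.002]
force: [-2.7, -0.9, -1.5]
width: 0.0356
```

Call:
apply_moves([
  [-1, -0.003, 0, -0.001, 0],
  [-1, 0, 0, 0, 0],
  [-1, 0, 0, 0, 0],
], newtons=60)

```text
t: 35.05
eef_pos: [0.4649, 0.3694, 0.1068]
ee_rot: [-3.141, -0.002, -3.002]
force: [-6.6, -0.1, -0.6]
width: 0.0358
```

Call:
apply_moves([
  [-1, 0.008, 0, 0, 0],
  [-1, 0.012, 0, 0, 0],
  [-1, 0.012, 0, 0, 0],
  [-1, 0.01, 0, 0, 0],
  [-1, 0, 0, 0, 0],
  [-1, 0, 0, 0, 0],
  [-1, 0, 0, 0, 0],
])

```text
t: 35.63
eef_pos: [0.4244, 0.3644, 0.1079]
ee_rot: [3.141, 0.001, -3.001]
force: [0.9, 0.6, -1.7]
width: 0.0356
```

```bash
python3 tr.py 11;cd pics; python3 -c "
import cv2
im=cv2.imread('tsc11.png')[110:220,100:260];cv2.imwrite('tsc11c.png',cv2.resize(im,None,fx=5,fy=5,interpolation=2))"
```

```text
t 35.63 pos [0.4244 0.3644 0.1079] yaw [ 3.1408e+00  9.0000e-04 -3.0010e+00] F [ 0.9  0.6 -1.7] M [ 0.04 -0.01  0.03] w 0.0356 board [-0.1259  0.334 ]
to dump [-0.0015 -0.0006]
```

View pics/tsc11c.png

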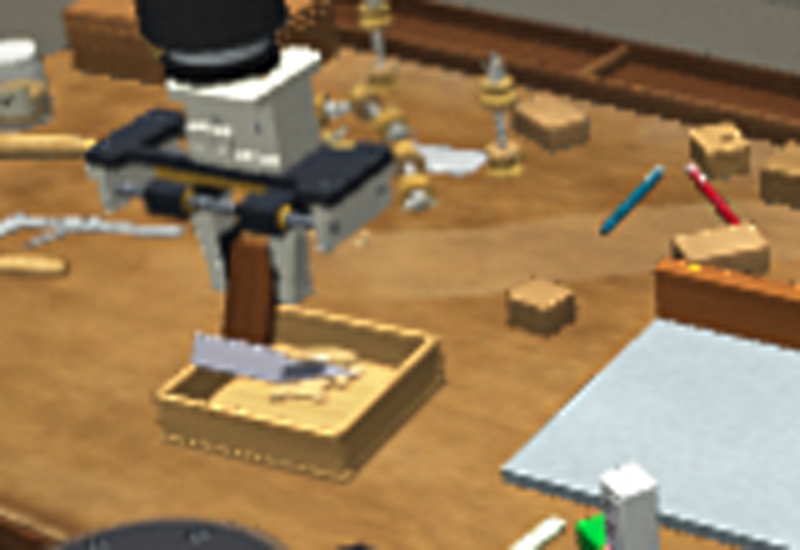

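View pics/t11.png

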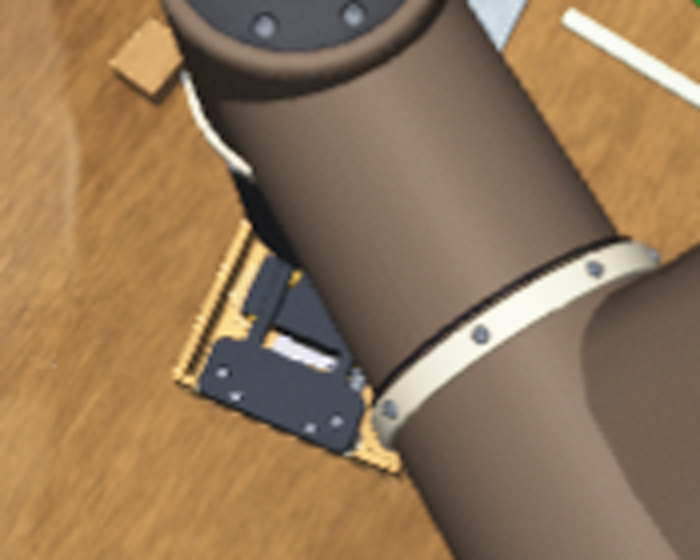

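Call:
apply_moves([
  [-1, 0.008, 0, 0, 0],
  [-1, 0.006, 0, -0.004, 0],
  [-1, 0, 0, -0.012, 0],
  [-1, 0, 0, -0.02, 0],
  [-1, 0, 0, -0.02, 0],
  [-1, 0, 0, -0.01, 0],
  [-1, 0, -0.01, 0, 0],
  [-1, 0, -0.02, 0, 0],
  [-1, 0, -0.03, 0, 0],
  [-1, 0, -0.03, 0, 0],
  [-1, 0, -0.03, 0, 0],
  [-1, 0, -0.01, 0, 0],
])

```text
t: 36.78
eef_pos: [0.4271, 0.2282, 0.172]
ee_rot: [-3.14, -0.003, -3.004]
force: [-0.3, -0.0, -2.5]
width: 0.0353
```

```bash
python3 tr.py 12;cd pics; python3 -c "
import cv2
im=cv2.imread('tsc12.png')[110:220,100:260];cv2.imwrite('tsc12c.png',cv2.resize(im,None,fx=5,fy=5,interpolation=2))"
```

```text
t 36.78 pos [0.4271 0.2282 0.172 ] yaw [-3.1397e+00 -2.9000e-03 -3.0037e+00] F [-0.3 -0.  -2.5] M [-0.06  0.03  0.03] w 0.0353 board [-0.133  0.198]
to dump [-0.0176  0.1346]
```

View pics/tsc12c.png

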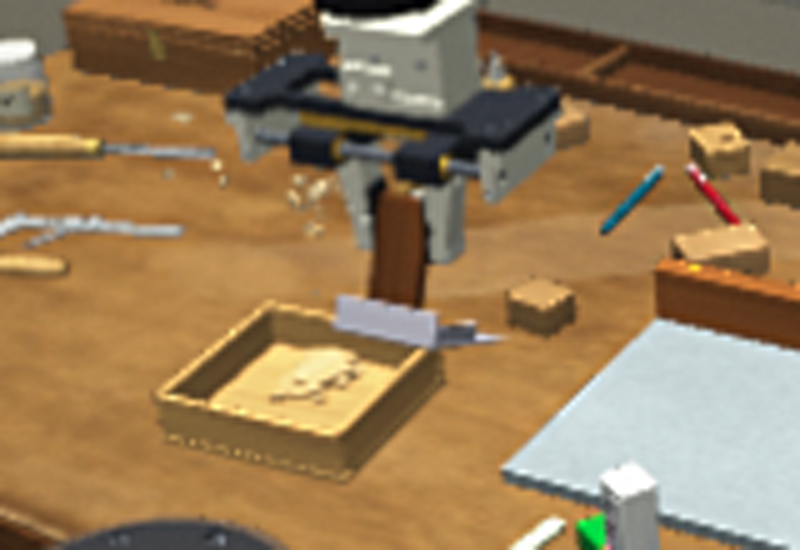

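View pics/t12.png

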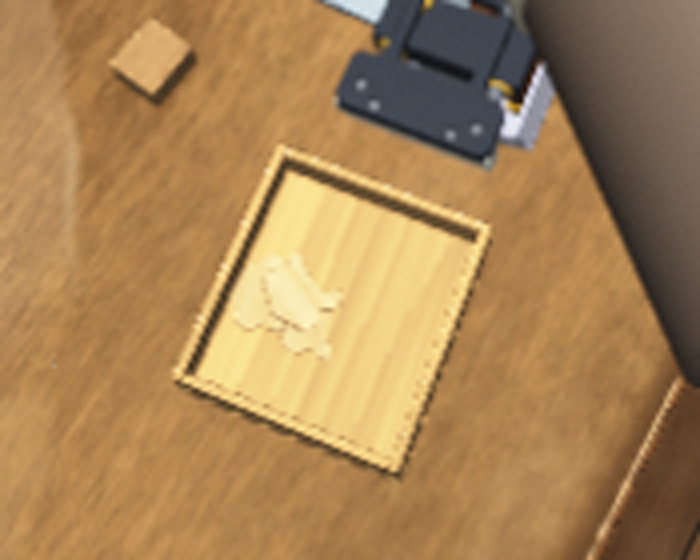

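```bash
python3 - <<'E'
from bf import *
f=eyes.grab_frame("side"); W,d=world(f)
T=np.array([.4458,.3669]);a=np.radians(8.44);q=W[...,:2]-T
x=q[...,0]*np.cos(a)+q[...,1]*np.sin(a);y=-q[...,0]*np.sin(a)+q[...,1]*np.cos(a)
m=(abs(x)<.06)&(abs(y)<.065)&(d>0)&(W[...,2]<.04)
z=W[...,2]
print(np.histogram(z[m],bins=[-.01,0,.002,.004,.006,.008,.010,.012,.014,.016,.018,.02,.03]))
k=m&(z>.0085); v,u=np.nonzero(k); print(u.min(),u.max(),v.min(),v.max())
im=cv2.cvtColor(f["color"],cv2.COLOR_RGB2BGR)[295:345,195:250]
im=cv2.convertScaleAbs(im,alpha=2.2,beta=-260)
cv2.imwrite("pics/tz.png",cv2.resize(im,None,fx=11,fy=11,interpolation=cv2.INTER_CUBIC))
E
```

```text
(array([  2, 103, 486, 927, 589, 159,  60,  37,  46,  64,  67, 138]), array([-0.01 ,  0.   ,  0.002,  0.004,  0.006,  0.008,  0.01 ,  0.012,
        0.014,  0.016,  0.018,  0.02 ,  0.03 ]))
207 265 290 355
```

View pics/tz.png

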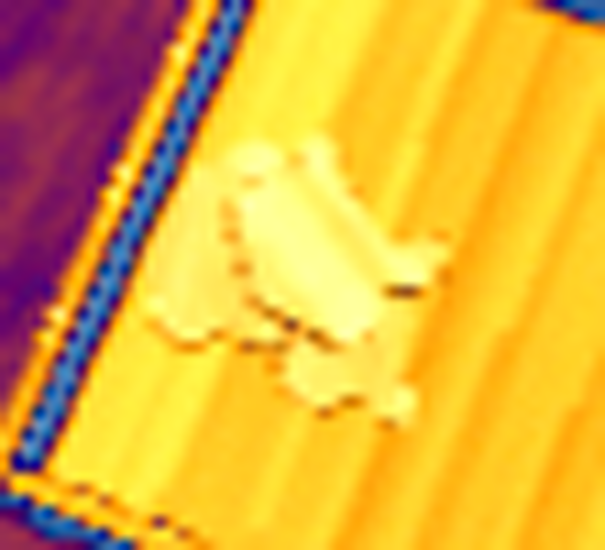

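Call:
apply_moves([
  [-1, 0, 0, 0, 0.065],
  [-1, -0.0121, -0.0206, 0, 0],
  [-1, -0.0121, -0.0206, 0, 0],
  [-1, -0.0121, -0.0206, 0, 0],
  [-1, -0.0121, -0.0206, 0, 0],
  [-1, -0.0121, -0.0206, 0, 0],
  [-1, -0.0121, -0.0206, 0, 0],
  [-1, -0.0121, -0.0206, 0, 0],
  [-1, 0, -0.0206, 0, 0],
  [-1, 0, 0, 0.02, 0],
  [-1, 0, 0, 0.02, 0],
  [-1, 0, 0, 0.015, 0],
])

```text
t: 37.98
eef_pos: [0.525, 0.0753, 0.1165]
ee_rot: [-3.141, -0.001, -3.067]
force: [0.3, 1.0, -1.3]
width: 0.0358
```

```bash
python3 look.py 16c
```

```text
t 37.98 pos [0.525  0.0753 0.1165] yaw [-3.1415e+00 -1.3000e-03 -3.0673e+00] F [ 0.3  1.  -1.3] M [-0.01  0.09  0.05] w 0.0358 board [-0.0465  0.0383]
```

View pics/sc16c.png

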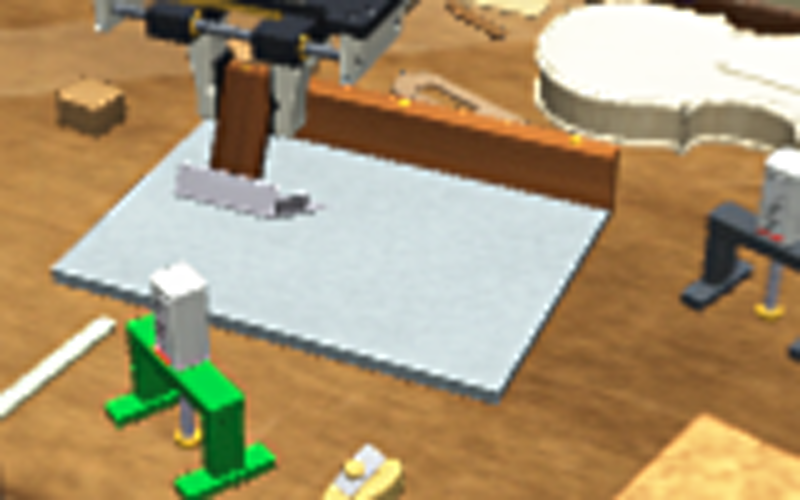

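Call:
apply_moves([
  [-1, 0, 0, 0.009, 0],
  [-1, 0, 0, 0.009, 0],
  [-1, 0.003, 0, 0.002, 0],
  [-1, 0.005, 0, 0.003, 0],
  [-1, 0.005, 0, 0.0025, 0],
  [-1, 0.005, 0, 0.0025, 0],
  [-1, 0.0048, 0, 0.0027, 0],
  [-1, 0.0048, 0, 0.0027, 0],
  [-1, 0.0048, 0, 0.0027, 0],
  [-1, 0.0043, 0, 0.003, 0],
  [-1, 0.0043, 0, 0.003, 0],
  [-1, 0.0043, 0, 0.003, 0],
], newtons=8)

```text
t: 39.08
eef_pos: [0.4799, 0.0718, 0.0731]
ee_rot: [3.142, 0.0, -3.067]
force: [1.2, 0.6, -1.0]
width: 0.0361
```

Call:
apply_moves([
  [-1, 0.0035, 0, 0.0035, 0],
  [-1, 0.0035, 0, 0.0035, 0],
  [-1, 0.0015, 0, 0.003, 0],
  [-1, 0, 0, 0.001, 0],
  [-1, 0, 0, 0, 0],
], newtons=8)

```text
t: 39.5
eef_pos: [0.471, 0.071, 0.0621]
ee_rot: [-3.141, -0.001, -3.067]
force: [-2.6, -0.1, 4.2]
width: 0.036
```

```bash
python3 look.py 17c
```

```text
t 39.5 pos [0.471  0.071  0.0621] yaw [-3.1410e+00 -1.3000e-03 -3.0667e+00] F [-2.6 -0.1  4.2] M [ 0.13  0.98 -0.  ] w 0.036 board [-0.1006  0.0379]
```

View pics/sc17c.png

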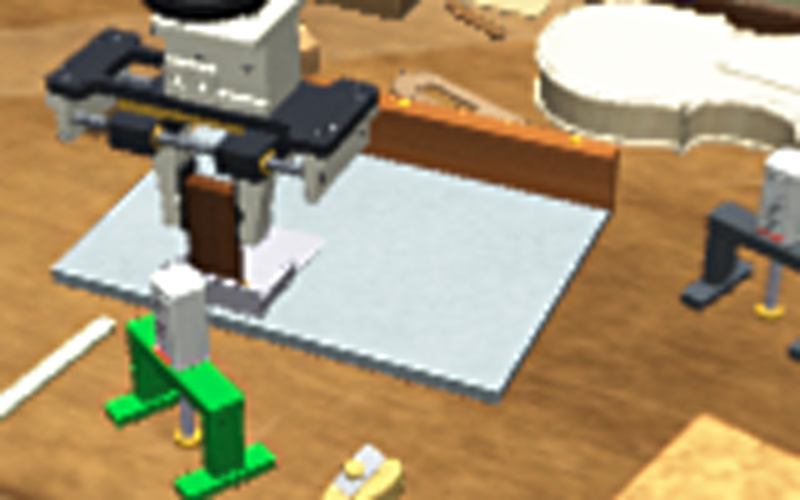

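Call:
apply_moves([
  [-1, 0, 0, 0, 0],
  [-1, 0, 0, 0, 0],
  [-1, 0, 0, 0, 0],
  [-1, 0, 0, -0.02, 0],
  [-1, 0, 0, -0.03, 0],
  [-1, 0, 0, -0.03, 0],
  [-1, 0, 0, -0.01, 0],
], newtons=60)

```text
t: 40.18
eef_pos: [0.4739, 0.072, 0.1561]
ee_rot: [3.14, 0.005, -3.066]
force: [1.2, 0.7, -1.5]
width: 0.0356
```

Call:
apply_moves([
  [-1, 0.0079, -0.0289, 0, 0],
  [-1, 0.0079, -0.0289, 0, 0],
  [-1, 0.0079, -0.0289, 0, 0],
  [-1, 0.0079, -0.0289, 0, 0],
  [-1, 0.0079, -0.0289, 0, 0],
  [-1, 0.0079, -0.0289, 0, 0],
  [-1, 0.0079, -0.0289, 0, 0],
  [-1, 0.0079, -0.0289, 0, 0],
  [-1, 0.0079, -0.0289, 0, 0],
  [-1, 0.0079, -0.0289, 0, 0],
  [-1, 0.0079, -0.0289, 0, 0],
  [-1, 0.0079, -0.0289, 0, 0],
])

```text
t: 41.18
eef_pos: [0.4027, -0.2831, 0.1518]
ee_rot: [3.141, 0.0, -3.067]
force: [0.8, -0.3, -1.7]
width: 0.0358
```

Call:
apply_moves([
  [-1, 0, 0, 0.015, 0.09],
  [-1, 0, 0, 0.015, 0.09],
  [-1, 0, 0, 0.015, 0.085],
  [-1, 0, 0, 0, 0],
  [-1, 0, 0, 0, 0],
])

```text
t: 41.6
eef_pos: [0.4025, -0.2817, 0.1065]
ee_rot: [3.142, -0.002, 2.954]
force: [0.4, -0.4, -1.3]
width: 0.0358
```

```bash
python3 -c "
from bf import *
st(); print(tt([.402,-.2825]))
f=eyes.grab_frame('wrist');save('pics/w20.png',f)
f=eyes.grab_frame('side');save('pics/s20.png',f); 
im=cv2.imread('pics/s20.png')[60:220,250:450]; cv2.imwrite('pics/s20c.png',cv2.resize(im,None,fx=3.7,fy=3.7,interpolation=2))
"
```

```text
t 41.6 pos [ 0.4025 -0.2817  0.1065] yaw [ 3.1416e+00 -2.2000e-03  2.9538e+00] F [ 0.4 -0.4 -1.3] M [-0.01 -0.08  0.03] w 0.0358 board [-0.1944 -0.3089]
[ 0.0003 -0.0009]
```

View pics/w20.png

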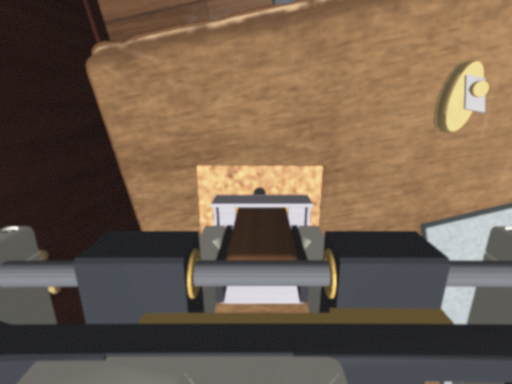

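View pics/s20c.png

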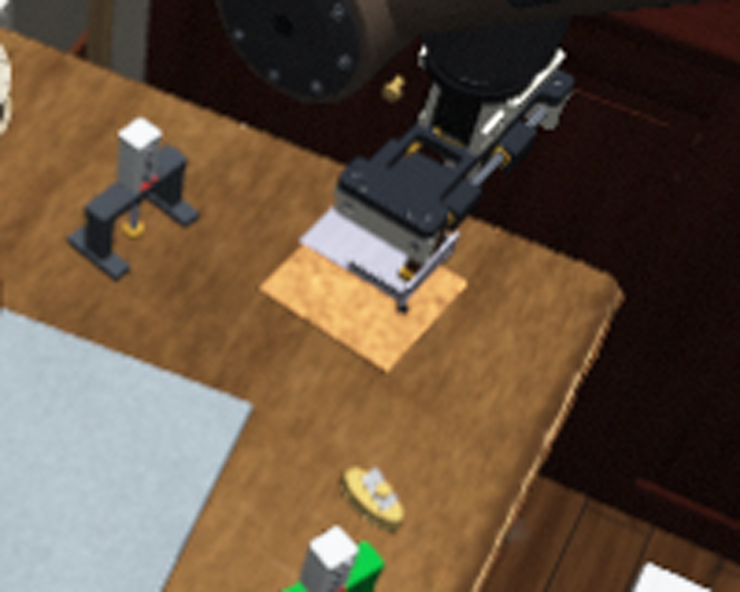

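Call:
apply_moves([
  [-1, 0, -0.0009, 0.02, 0],
  [-1, 0, 0, 0.018, 0],
  [-1, 0, 0, 0.008, 0],
  [-1, 0, 0, 0.004, 0],
  [-1, 0, 0, 0.002, 0],
  [-1, 0, 0, 0, 0],
  [-1, 0, 0, 0, 0],
])

```text
t: 42.28
eef_pos: [0.4036, -0.2827, 0.0561]
ee_rot: [-3.141, 0.001, 2.952]
force: [0.5, 0.1, -1.8]
width: 0.0357
```

```bash
python3 -c "
from bf import *
st(); print(tt([.402,-.2825]))"
```

```text
t 42.28 pos [ 0.4036 -0.2827  0.0561] yaw [-3.1414e+00  1.2000e-03  2.9521e+00] F [ 0.5  0.1 -1.8] M [-0.01 -0.01  0.05] w 0.0357 board [-0.1933 -0.31  ]
[ 0.0017 -0.0001]
```

Call:
apply_moves([
  [-1, 0.0015, 0, 0.001, 0],
  [-1, 0, 0, 0.001, 0],
  [-1, 0, 0, 0.0005, 0],
  [-1, 0, 0, 0, 0],
  [-1, 0, 0, 0, 0],
])

```text
t: 42.7
eef_pos: [0.4019, -0.2824, 0.0541]
ee_rot: [-3.141, 0.001, 2.952]
force: [-2.6, 2.8, 10.8]
width: 0.0355
```

Call:
apply_moves([
  [-0.15, 0, 0, 0, 0],
  [0, 0, 0, 0, 0],
  [0.4, 0, 0, 0, 0],
  [1, 0, 0, 0, 0],
  [1, 0, 0, 0, 0],
  [1, 0, 0, 0, 0],
  [1, 0, 0, 0, 0],
  [1, 0, 0, 0, 0],
])

```text
t: 43.37
eef_pos: [0.4015, -0.2823, 0.0527]
ee_rot: [3.142, -0.0, 2.951]
force: [0.5, 0.9, -0.7]
width: 0.0789
```

Call:
apply_moves([
  [1, 0, 0, -0.01, 0],
  [1, 0, 0, -0.02, 0],
  [1, 0, 0, -0.03, 0],
  [1, 0, 0, -0.04, 0],
  [1, 0, 0, -0.04, 0],
  [1, 0, 0, -0.03, 0],
  [1, 0, 0, 0, 0],
])

```text
t: 43.95
eef_pos: [0.4045, -0.2838, 0.2297]
ee_rot: [-3.139, 0.01, 2.952]
force: [0.5, -0.4, 0.3]
width: 0.0877
```

```bash
python3 -c "
from bf import *
st()
f=eyes.grab_frame('wrist');save('pics/w21.png',f)"; python3 scoop.py
```

```text
t 43.95 pos [ 0.4045 -0.2838  0.2297] yaw [-3.1392  0.0104  2.9524] F [ 0.5 -0.4  0.3] M [-0.15 -0.24  0.  ] w 0.0877 board [-0.1926 -0.3111]
pan 2490 ((0.4368135333061218, -0.288803368806839), (0.07482104748487473, 0.09794113039970398), 79.08441162109375) [[0.3815999925136566, -0.31630000472068787], [0.47780001163482666, -0.33480000495910645], [0.492000013589859, -0.2612999975681305], [0.39579999446868896, -0.24279999732971191]]
mat ((0.4009186625480652, -0.2937498092651367), (0.22662398219108582, 0.20196527242660522), 89.86305236816406)
handletop 448 ((0.39671531319618225, -0.28066202998161316), (0.03421671688556671, 0.014233199879527092), 79.09696960449219) [ 0.39685047 -0.28073642  0.09342352] 0.09683880967658459
```

View pics/w21.png

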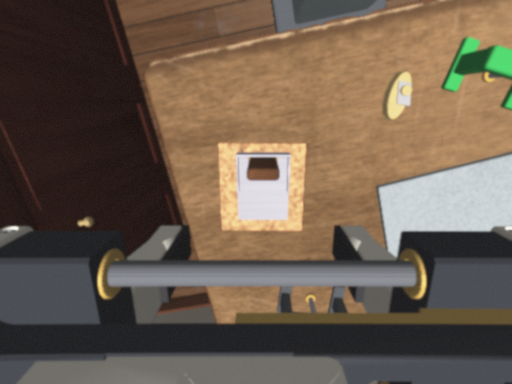

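```bash
python3 meas.py | grep -v blank; python3 - <<'E'
from bf import *
f=eyes.grab_frame("side");save("pics/s22.png",f)
E
```

```text
board 7835 [0.564  0.0397] [0.2205 0.3203] 4.26 med [0.5593 0.0542] z 0.0114
[[0.44209998846054077, 0.19120000302791595], [0.4659000039100647, -0.1281999945640564], [0.6858000159263611, -0.11190000176429749], [0.6620000004768372, 0.20749999582767487]]
stoptop 810 [0.6816 0.0492] [0.0244 0.3215] 4.23 med [0.6813 0.0638] z 0.0559
trayrim 738 [0.4459 0.3669] [0.1384 0.1514] 8.44 med [0.4484 0.3736] z 0.0382
mat 627 [ 0.4396 -0.288 ] [0.1218 0.1299] 79.06 med [ 0.4505 -0.269 ] z 0.0019
pan 478 [ 0.4375 -0.2904] [0.0829 0.0985] 81.38 med [ 0.4478 -0.2855] z 0.0043
handle 2275 [ 0.4517 -0.6028] [0.1685 0.3716] 4.98 med [ 0.4445 -0.6328] z 0.3589
handle pts 0.05 46 [ 0.3965 -0.269   0.0629]
handle pts 0.08 63 [ 0.3976 -0.2751  0.089 ]
block 221 [0.6302 0.2902] [0.0406 0.0388] 84.86 med [0.6306 0.2904] z 0.025
gaugetop 61 [ 0.6344 -0.2414] [0.0295 0.0255] 82.01 med [ 0.6346 -0.2419] z 0.1174
gbeam 198 [ 0.634  -0.2418] [0.1062 0.0314] 73.37 med [ 0.634  -0.2303] z 0.0601
gsole 54 [ 0.6479 -0.2043] [0.021  0.0583] 71.32 med [ 0.6487 -0.2029] z 0.0084
```

View pics/s22.png

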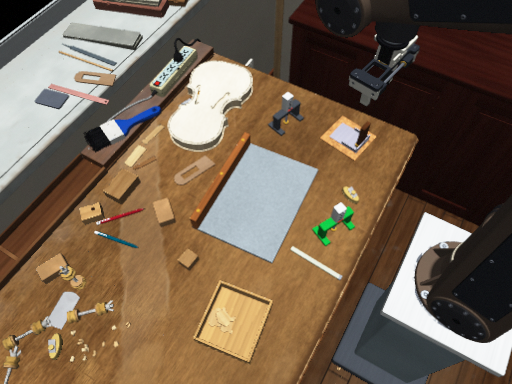

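Call:
apply_moves([
  [0.5, 0, 0, 0, -0.099],
  [0.5, -0.0098, 0.0328, 0, 0],
  [0.5, -0.0098, 0.0328, 0, 0],
  [0.5, -0.0098, 0.0328, 0, 0],
  [0.5, -0.0098, 0.0328, 0, 0],
  [0.5, -0.0098, 0.0328, 0, 0],
  [0.5, -0.0098, 0.0328, 0, 0],
  [0.5, -0.0098, 0.0328, 0, 0],
  [0.5, -0.0098, 0.0328, 0, 0],
  [0.5, -0.0098, 0.0328, 0, 0],
  [0.5, -0.0098, 0.0328, 0, 0],
  [0.5, -0.0098, 0.0328, 0, 0],
])

```text
t: 45.15
eef_pos: [0.5413, 0.0687, 0.2211]
ee_rot: [-3.14, -0.003, 3.051]
force: [1.0, -1.1, -0.2]
width: 0.0652
```

Call:
apply_moves([
  [0.5, -0.0098, 0.0328, 0, 0],
  [0.5, -0.0098, 0.0328, 0, 0],
  [0.5, -0.0098, 0.0328, 0, 0],
  [0.5, -0.0098, 0.0328, 0, 0],
  [0.5, -0.0098, 0.0328, 0, 0],
  [0.5, -0.0098, 0.0328, 0, 0],
  [0.5, -0.0098, 0.0328, 0, 0],
  [0.5, 0, 0, 0.03, 0],
  [0.5, 0, 0, 0.03, 0],
  [0.5, 0, 0, 0, 0],
  [0.5, 0, 0, 0, 0],
])

```text
t: 46.07
eef_pos: [0.6295, 0.2885, 0.1597]
ee_rot: [-3.137, -0.005, 3.051]
force: [1.1, -0.6, 0.7]
width: 0.066
```

```bash
python3 -c "
from bf import *
s=st(); print(tt([.6305,.2903]), s['q'].round(2))
f=eyes.grab_frame('wrist');save('pics/w23.png',f)
W,d=world(f)
m=(abs(W[...,0]-.63)<.05)&(abs(W[...,1]-.29)<.06)&(W[...,2]>.015)&(W[...,2]<.04)
m[225:]=0
v,u=np.nonzero(m);P=onplane(f,u,v,.026)[:,:2];print(len(P),cv2.minAreaRect(P.astype(np.float32)) if len(P)>5 else 0)
"
```

```text
t 46.07 pos [0.6295 0.2885 0.1597] yaw [-3.1367 -0.0047  3.0505] F [ 1.1 -0.6  0.7] M [ 0.04 -0.05 -0.01] w 0.066 board [0.0732 0.2434]
[-0.0008  0.0019] [ 0.71  0.43 -0.03  0.   -1.11 -2.37]
1259 ((0.6312645077705383, 0.2905230224132538), (0.03995664790272713, 0.037965621799230576), 84.84149169921875)
```

View pics/w23.png

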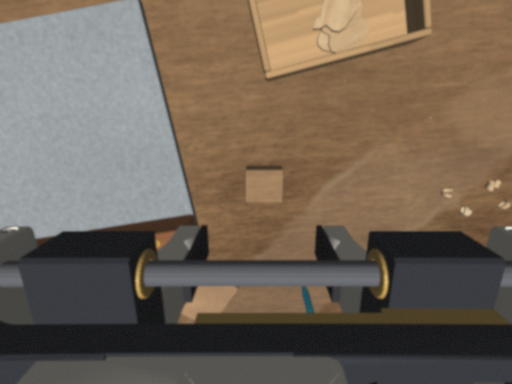

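Call:
apply_moves([
  [0.5, -0.001, 0.002, 0.03, 0],
  [0.5, 0, 0, 0.035, 0],
  [0.5, 0, 0, 0.035, 0],
  [0.5, 0, 0, 0.03, 0],
  [0.5, 0, 0, 0.013, 0],
  [0.5, 0, 0, 0, 0],
  [0.5, 0, 0, 0, 0],
])

```text
t: 46.7
eef_pos: [0.6332, 0.2918, 0.0215]
ee_rot: [3.141, 0.001, 3.051]
force: [1.6, -0.2, 1.3]
width: 0.0655
```

```bash
python3 -c "
from bf import *
s=st(); print(tt([.631,.2905]))
"
```

```text
t 46.7 pos [0.6332 0.2918 0.0215] yaw [3.1411e+00 1.5000e-03 3.0507e+00] F [ 1.6 -0.2  1.3] M [ 0.03 -0.11  0.05] w 0.0655 board [0.0771 0.2464]
[ 0.0021 -0.0015]
```

Call:
apply_moves([
  [0.5, 0.002, -0.0015, 0.01, 0],
  [0.5, 0, 0, 0.0065, 0],
  [0.5, 0, 0, 0, 0],
  [-1, 0, 0, 0, 0],
  [-1, 0, 0, 0, 0],
  [-1, 0, 0, 0, 0],
  [-1, 0, 0, 0, 0],
  [-1, 0, 0, 0, 0],
  [-1, 0, 0, 0, 0],
  [-1, 0, 0, 0, 0],
  [-1, 0, 0, 0, 0],
], newtons=20)

```text
t: 47.62
eef_pos: [0.6301, 0.2903, 0.0036]
ee_rot: [3.141, 0.0, 3.05]
force: [-0.2, -0.5, 2.8]
width: 0.0399
```

```bash
python3 -c "
from bf import *
s=st(); print(tow([-.02,0]))
"
```

```text
t 47.62 pos [0.6301 0.2903 0.0036] yaw [3.1413e+00 4.0000e-04 3.0505e+00] F [-0.2 -0.5  2.8] M [-0.02  0.23 -0.02] w 0.0399 board [0.0739 0.2452]
[0.55415219 0.03895612]
```

Call:
apply_moves([
  [-1, 0, 0, -0.02, 0],
  [-1, 0, 0, -0.035, 0],
  [-1, 0, 0, -0.035, 0],
  [-1, 0.0066, -0.0322, 0, 0],
  [-1, 0.0066, -0.0322, 0, 0],
  [-1, 0.0066, -0.0322, 0, 0],
  [-1, 0.0066, -0.0322, 0, 0],
  [-1, 0.0066, -0.0322, 0, 0],
  [-1, 0.0066, -0.0322, 0, 0],
  [-1, 0.0066, -0.0322, 0, 0],
  [-1, 0.0066, -0.0322, 0, 0],
  [-1, 0, 0, 0, -0.08],
])

```text
t: 48.62
eef_pos: [0.551, 0.0342, 0.093]
ee_rot: [-3.141, -0.002, 3.126]
force: [-0.6, -0.6, -0.9]
width: 0.0399
```

Call:
apply_moves([
  [-1, 0, 0, 0, -0.084],
  [-1, 0, 0, 0.025, 0],
  [-1, 0, 0, 0.025, 0],
  [-1, 0, 0, 0.015, 0],
  [-1, 0, 0, 0.008, 0],
  [-1, 0, 0, 0, 0],
  [-1, 0, 0, 0, 0],
])

```text
t: 49.2
eef_pos: [0.554, 0.0384, 0.0204]
ee_rot: [-3.141, -0.0, -3.069]
force: [-0.1, 0.6, -0.5]
width: 0.0401
```

```bash
python3 -c "
from bf import *
s=st(); print(tt(tow([-.02,0])))
"
```

```text
t 49.2 pos [0.554  0.0384 0.0204] yaw [-3.1412e+00 -5.0000e-04 -3.0685e+00] F [-0.1  0.6 -0.5] M [ 0.   -0.06  0.02] w 0.0401 board [-0.0202 -0.0005]
[-0.0002  0.0005]
```

Call:
apply_moves([
  [-1, 0, 0, 0.0025, 0],
  [-1, 0, 0, 0.002, 0],
  [-1, 0, 0, 0.0005, 0],
  [-1, 0, 0, 0, 0],
  [-1, 0, 0, 0, 0],
])

```text
t: 49.62
eef_pos: [0.5541, 0.0385, 0.0156]
ee_rot: [3.141, 0.001, -3.069]
force: [-0.2, -0.2, -0.8]
width: 0.0397
```

Call:
apply_moves([
  [0.1, 0, 0, 0, 0],
  [0.3, 0, 0, 0, 0],
  [0.5, 0, 0, 0, 0],
  [0.5, 0, 0, 0, 0],
  [0.5, 0, 0, 0, 0],
  [0.5, 0, 0, 0, 0],
  [0.5, 0, 0, -0.015, 0],
  [0.5, 0, 0, -0.03, 0],
  [0.5, 0, 0, -0.04, 0],
  [0.5, 0, 0, -0.04, 0],
  [0.5, 0, 0, -0.04, 0],
  [0.5, 0, 0, -0.03, 0],
])

```text
t: 50.62
eef_pos: [0.5545, 0.0384, 0.2141]
ee_rot: [3.141, 0.003, -3.068]
force: [1.2, 0.3, 0.1]
width: 0.0654
```

```bash
cat > fin.py <<'E'
from bf import *
st()
f=eyes.grab_frame('side');save('pics/s24.png',f)
W,d=world(f);c=f["color"].astype(int)
def RR(m,h,n):
    nn,l,s,cc=cv2.connectedComponentsWithStats(m.astype(np.uint8))
    if nn<2: print(n,"none"); return
    i=1+np.argmax(s[1:,4]);v,u=np.nonzero(l==i);P=onplane(f,u,v,h)[:,:2]
    r=cv2.minAreaRect(P.astype(np.float32));print(n,len(P),np.round(r[0],4),np.round(r[1],4),round(r[2],1),"mean",P.mean(0).round(4),"z",np.median(W[l==i][:,2]).round(4))
box=lambda x,y,r:(abs(W[...,0]-x)<r)&(abs(W[...,1]-y)<r)&(d>0)
z=W[...,2]
RR(box(.554,.039,.06)&(z>.031)&(z<.045),.038,"block")
g=box(.634,-.242,.1)
RR(g&(z>.11)&(z<.13),.12,"gtop"); RR(g&(z>.045)&(z<.068),.06,"beam"); RR(g&(z>.002)&(z<.02)&(c.sum(-1)<240),.008,"sole")
v,u=np.nonzero(g&(z>.002)&(z<.02)&(c.sum(-1)<240)); 
E
python3 fin.py
```

```text
t 50.62 pos [0.5545 0.0384 0.2141] yaw [ 3.1411  0.0032 -3.0684] F [1.2 0.3 0.1] M [ 0.06 -0.19  0.01] w 0.0654 board [-0.0197 -0.0006]
block 182 [0.5568 0.0418] [0.037  0.0431] 4.1 mean [0.5569 0.042 ] z 0.0366
gtop none
beam none
sole 2 [ 0.5801 -0.2071] [0.0031 0.    ] -150.2 mean [ 0.5801 -0.2071] z 0.0023
```

View pics/s24.png

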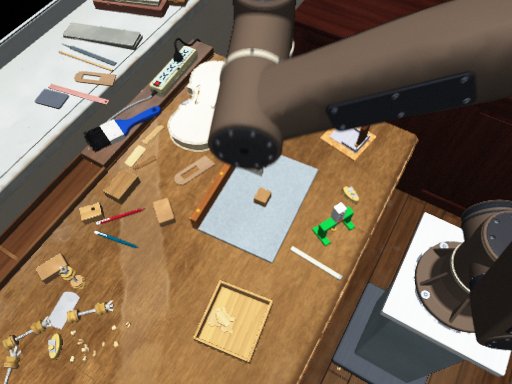

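Call:
apply_moves([
  [1, -0.0074, -0.0356, 0, 0],
  [1, -0.0074, -0.0356, 0, 0],
  [1, -0.0074, -0.0356, 0, 0],
  [1, -0.0074, -0.0356, 0, 0],
  [1, -0.0074, -0.0356, 0, 0],
  [1, -0.0074, -0.0356, 0, 0],
  [1, -0.0074, -0.0356, 0, 0],
  [1, -0.0074, -0.0356, 0, 0],
  [1, 0, 0, 0, 0.1],
  [1, 0, 0, 0, 0.1],
  [1, 0, 0, 0, 0.1],
  [1, 0, 0, 0, 0.07],
])

```text
t: 51.67
eef_pos: [0.6334, -0.2418, 0.2096]
ee_rot: [3.142, -0.001, 2.838]
force: [0.2, 0.2, 0.2]
width: 0.0876
```

Call:
apply_moves([
  [1, 0, 0, -0.02, 0],
  [1, 0, 0, 0, 0],
  [1, 0, 0, 0, 0],
])

```text
t: 51.92
eef_pos: [0.6343, -0.2414, 0.2312]
ee_rot: [3.141, 0.002, 2.845]
force: [0.3, 0.2, -0.9]
width: 0.0878
```

```bash
cat > gw.py <<'E'
from bf import *
import sys
s=st()
f=eyes.grab_frame('wrist');save(f'pics/w{sys.argv[1]}.png',f)
W,d=world(f);c=f["color"].astype(int);z=W[...,2]
g=(abs(W[...,0]-.634)<.1)&(abs(W[...,1]+.242)<.1)&(d>0);g[225:]=0
for n,a,b,h in [("top",.112,.13,.12),("beam",.045,.066,.062),("sole",.003,.02,.008)]:
    m=g&(z>a)&(z<b)
    if n=="sole": m&=c.sum(-1)<240
    nn,l,ss,cc=cv2.connectedComponentsWithStats(m.astype(np.uint8))
    for i in range(1,nn):
        if ss[i,4]<60: continue
        v,u=np.nonzero(l==i);P=onplane(f,u,v,h)[:,:2];r=cv2.minAreaRect(P.astype(np.float32));print(n,len(P),np.round(r[0],4),np.round(r[1],4),round(r[2],1),np.median(z[l==i]).round(4), "tool d",tt(r[0],s))
E
python3 gw.py 30
```

```text
t 51.92 pos [ 0.6343 -0.2414  0.2312] yaw [3.1414e+00 2.0000e-03 2.8448e+00] F [ 0.3  0.2 -0.9] M [-0.1   0.05 -0.  ] w 0.0878 board [ 0.0396 -0.2855]
top 612 [ 0.6352 -0.2475] [0.0253 0.0262] 73.0 0.1208 tool d [-0.0027 -0.0055]
beam 1174 [ 0.6356 -0.2483] [0.0992 0.0261] 73.8 0.0647 tool d [-0.0033 -0.0062]
```

View pics/w30.png

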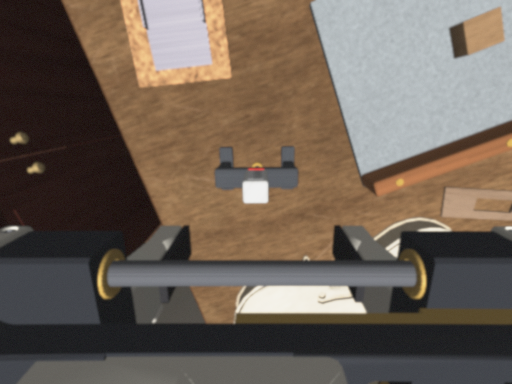

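Call:
apply_moves([
  [1, -0.003, -0.0055, 0.02, -0.006],
  [1, 0, 0, 0.035, 0],
  [1, 0, 0, 0.035, 0],
  [1, 0, 0, 0.03, 0],
  [1, 0, 0, 0.02, 0],
  [1, 0, 0, 0.01, 0],
  [1, 0, 0, 0, 0],
  [1, 0, 0, 0, 0],
])

```text
t: 52.63
eef_pos: [0.6351, -0.2475, 0.0804]
ee_rot: [-3.141, -0.0, 2.851]
force: [-0.1, 0.0, 1.1]
width: 0.0875
```

```bash
python3 gw.py 31
```

```text
t 52.63 pos [ 0.6351 -0.2475  0.0804] yaw [-3.1412e+00 -4.0000e-04  2.8508e+00] F [-0.1  0.   1.1] M [-0.09 -0.03  0.01] w 0.0875 board [ 0.04   -0.2916]
beam 2000 [ 0.6268 -0.2453] [0.0999 0.0137] 73.3 0.0638 tool d [ 0.0086 -0.0003]
sole 190 [ 0.6127 -0.2844] [0.018  0.0348] 73.3 0.0103 tool d [ 0.0108 -0.0417]
sole 182 [ 0.6365 -0.205 ] [0.018  0.0348] 73.4 0.0106 tool d [0.0108 0.0411]
```

View pics/w31.png

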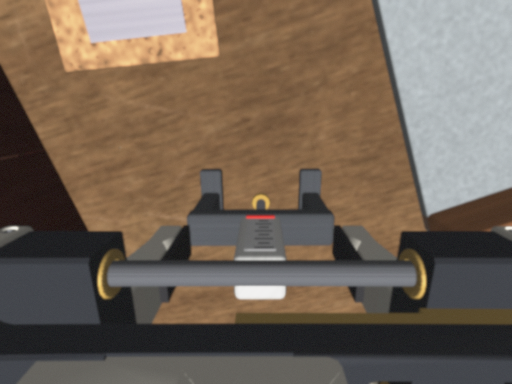

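Call:
apply_moves([
  [-1, 0, 0, 0, 0],
  [-1, 0, 0, 0, 0],
  [-1, 0, 0, 0, 0],
  [-1, 0, 0, 0, 0],
  [-1, 0, 0, 0, 0],
  [-1, 0, 0, 0, 0],
  [-1, 0, 0, 0, 0],
  [-1, 0, 0, 0, 0],
  [-1, 0, 0, 0, 0],
  [-1, 0, 0, 0, 0],
  [-1, 0, 0, 0, 0],
  [-1, 0, 0, 0, 0],
], newtons=40)

```text
t: 53.68
eef_pos: [0.6348, -0.2475, 0.0801]
ee_rot: [-3.141, -0.0, 2.85]
force: [0.2, -1.1, -0.7]
width: 0.0257
```

Call:
apply_moves([
  [-1, 0, 0, 0, 0],
  [-1, 0, 0, 0, 0],
  [-1, 0, 0, 0, 0],
  [-1, 0, 0, -0.01, 0],
  [-1, 0, 0, -0.02, 0],
  [-1, 0, 0, -0.025, 0],
  [-1, 0, 0, -0.025, 0],
  [-1, 0, 0, -0.01, 0],
  [-1, 0, 0, 0, 0],
])

```text
t: 54.43
eef_pos: [0.6366, -0.2476, 0.1738]
ee_rot: [3.141, 0.006, 2.851]
force: [0.8, -0.3, -2.7]
width: 0.0261
```

```bash
python3 -c "
from bf import *
s=st()
f=eyes.grab_frame('scene');save('pics/sc32.png',f)
im=cv2.imread('pics/sc32.png')[140:250,240:400];cv2.imwrite('pics/sc32c.png',cv2.resize(im,None,fx=5,fy=5,interpolation=2))
f=eyes.grab_frame('side');save('pics/s32.png',f)
W,d=world(f);z=W[...,2]
m=(abs(W[...,0]-.554)<.06)&(abs(W[...,1]-.039)<.06)&(z>.031)&(z<.045);print(m.sum(),W[m].mean(0) if m.sum() else 0)
im=cv2.imread('pics/s32.png')[60:260,200:400];cv2.imwrite('pics/s32c.png',cv2.resize(im,None,fx=3,fy=3,interpolation=2))
"
```

```text
t 54.43 pos [ 0.6366 -0.2476  0.1738] yaw [3.1409 0.0056 2.8508] F [ 0.8 -0.3 -2.7] M [-0.05 -0.14  0.02] w 0.0261 board [ 0.0415 -0.2918]
183 [0.55731138 0.04113147 0.03695425]
```

View pics/sc32c.png

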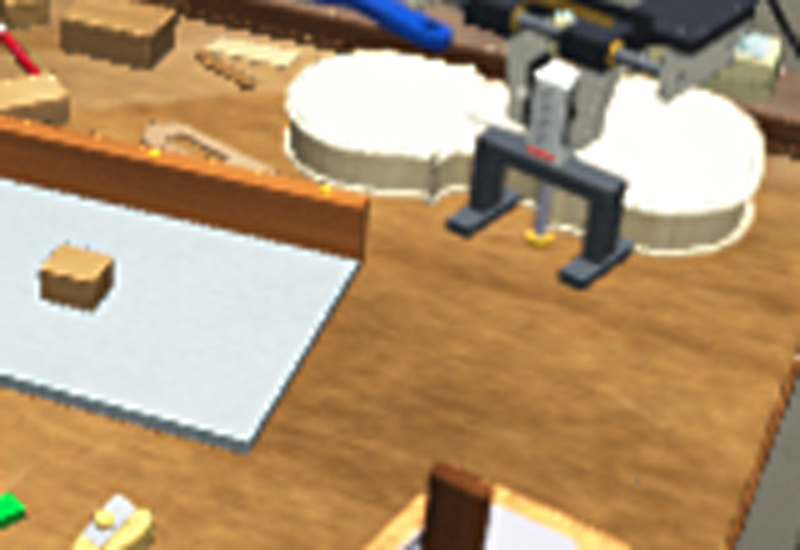

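View pics/s32c.png

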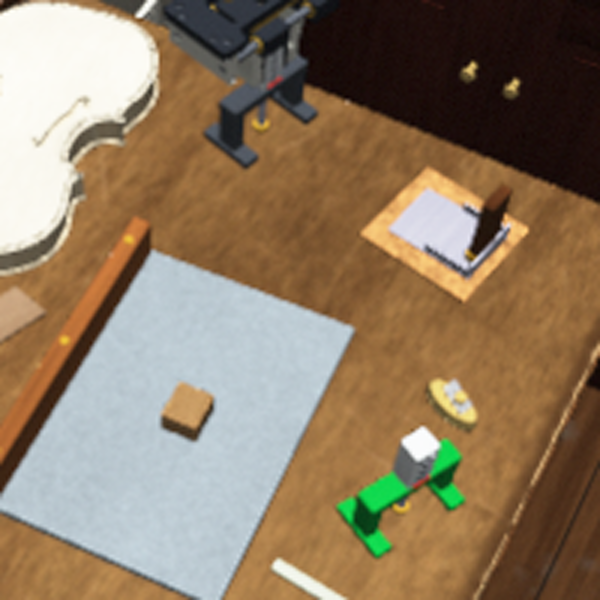

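Call:
apply_moves([
  [-1, 0.0079, 0.0126, 0, 0],
  [-1, 0.0159, 0.0252, 0, 0],
  [-1, 0.0159, 0.0252, 0, 0],
  [-1, 0.0159, 0.0252, 0, 0],
  [-1, 0.0159, 0.0252, 0, 0],
  [-1, 0.0159, 0.0252, 0, 0],
  [-1, 0.0159, 0.0252, 0, 0],
  [-1, 0.0159, 0.0252, 0, 0],
  [-1, 0.0159, 0.0252, 0, 0],
  [-1, 0.0159, 0.0252, 0, 0],
  [-1, 0.0079, 0.0126, 0, 0],
  [-1, 0, 0, 0, -0.06],
])

```text
t: 55.53
eef_pos: [0.553, 0.0423, 0.1686]
ee_rot: [-3.141, -0.003, 2.912]
force: [-0.1, 0.4, -2.3]
width: 0.0256
```

Call:
apply_moves([
  [-1, 0, 0, 0, -0.1],
  [-1, 0, 0, 0, -0.1],
  [-1, 0, 0, 0, -0.1],
  [-1, 0, 0, 0, -0.003],
  [-1, 0, 0, 0, 0],
  [-1, 0, 0, 0, 0],
])

```text
t: 56.03
eef_pos: [0.5544, 0.0396, 0.1693]
ee_rot: [-3.141, -0.002, -3.073]
force: [-0.3, 0.3, -3.1]
width: 0.026
```

```bash
python3 -c "
from bf import *
s=st(); print(tt([.555,.039]))
f=eyes.grab_frame('wrist');save('pics/w33.png',f)
f=eyes.grab_frame('scene');save('pics/sc33.png',f)
im=cv2.imread('pics/sc33.png')[130:250,200:360];cv2.imwrite('pics/sc33c.png',cv2.resize(im,None,fx=5,fy=5,interpolation=2))
"
```

```text
t 56.03 pos [0.5544 0.0396 0.1693] yaw [-3.1413e+00 -1.6000e-03 -3.0730e+00] F [-0.3  0.3 -3.1] M [ 0.05 -0.07 -0.01] w 0.026 board [-0.0197  0.0006]
[-0.0005 -0.0006]
```

View pics/w33.png

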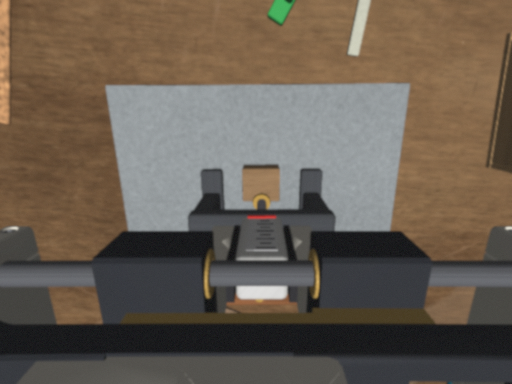

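View pics/sc33c.png

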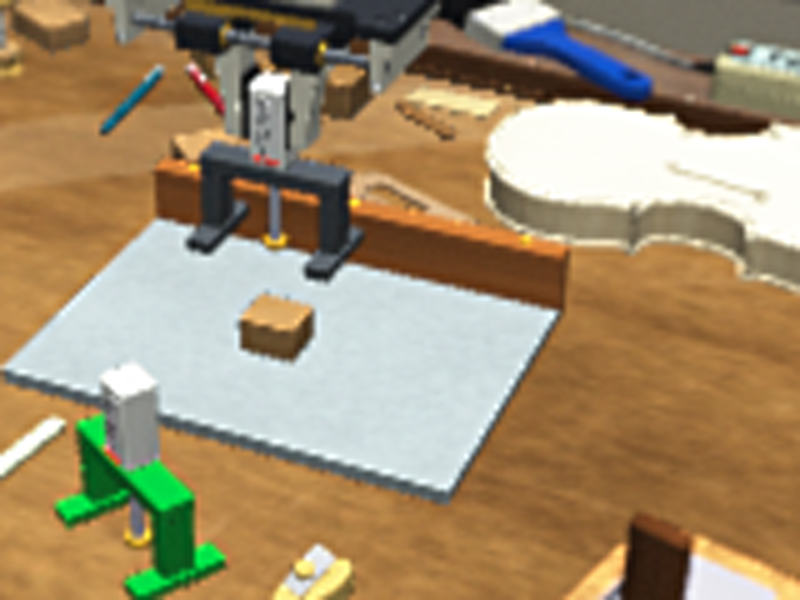

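Call:
apply_moves([
  [-1, -0.0005, -0.0006, 0.01, 0],
  [-1, 0, 0, 0.015, 0],
  [-1, 0, 0, 0.015, 0],
  [-1, 0, 0, 0.01, 0],
  [-1, 0, 0, 0, 0],
  [-1, 0, 0, 0, 0],
])

```text
t: 56.63
eef_pos: [0.5553, 0.0388, 0.1196]
ee_rot: [-3.141, -0.001, -3.07]
force: [0.5, 0.1, -2.8]
width: 0.0256
```

```bash
python3 -c "
from bf import *
s=st(); print(tt([.555,.039]))
f=eyes.grab_frame('wrist');save('pics/w34.png',f)
f=eyes.grab_frame('scene');save('pics/sc33.png',f)
im=cv2.imread('pics/sc33.png')[130:250,200:360];cv2.imwrite('pics/sc34c.png',cv2.resize(im,None,fx=5,fy=5,interpolation=2))
"
```

```text
t 56.63 pos [0.5553 0.0388 0.1196] yaw [-3.1409e+00 -1.4000e-03 -3.0702e+00] F [ 0.5  0.1 -2.8] M [ 0.03 -0.01  0.  ] w 0.0256 board [-0.0188 -0.0003]
[0.0003 0.0003]
```

View pics/w34.png

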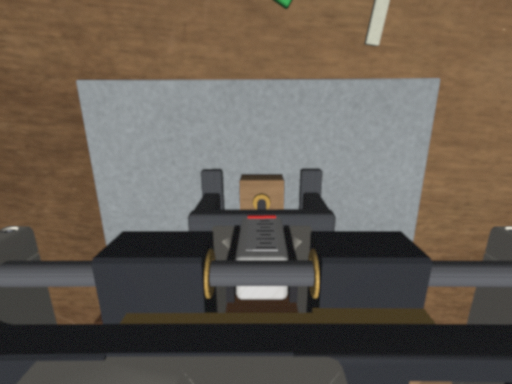

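View pics/sc34c.png

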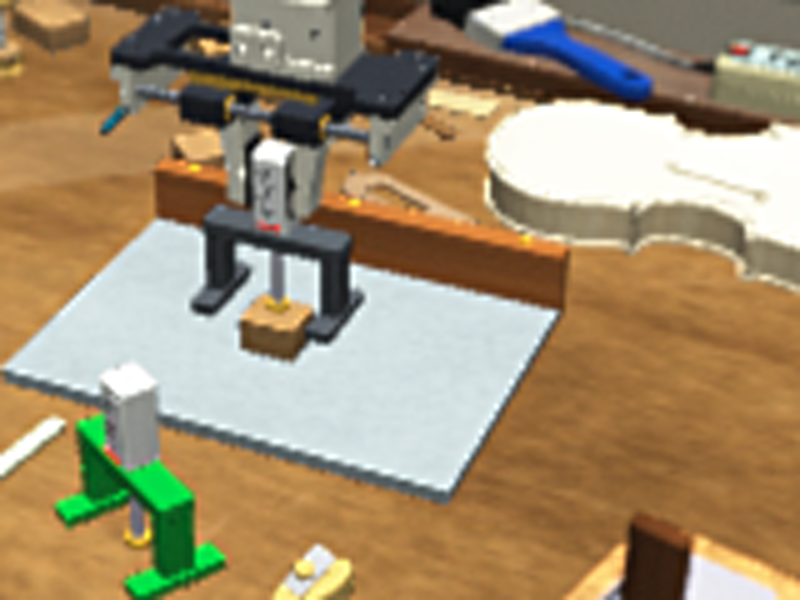

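Foot is over the block's middle. I'll lower the remaining 27 mm.

Call:
apply_moves([
  [-1, 0, 0, 0.01, 0],
  [-1, 0, 0, 0.009, 0],
  [-1, 0, 0, 0.005, 0],
  [-1, 0, 0, 0.002, 0],
  [-1, 0, 0, 0.001, 0],
  [-1, 0, 0, 0.001, 0],
  [-1, 0, 0, 0, 0],
  [-1, 0, 0, 0, 0],
])

```text
t: 57.4
eef_pos: [0.5557, 0.039, 0.0925]
ee_rot: [3.142, 0.0, -3.07]
force: [-0.3, -0.3, -3.2]
width: 0.0257
```

```bash
python3 -c "
from bf import *
s=st()"
```

```text
t 57.4 pos [0.5557 0.039  0.0925] yaw [ 3.1416e+00  3.0000e-04 -3.0698e+00] F [-0.3 -0.3 -3.2] M [-0.08  0.1  -0.05] w 0.0257 board [-0.0184 -0.    ]
```

Call:
apply_moves([
  [-1, 0, 0, 0.0005, 0],
  [-1, 0, 0, 0.0005, 0],
  [-1, 0, 0, 0, 0],
  [-1, 0, 0, 0, 0],
])

```text
t: 57.73
eef_pos: [0.5559, 0.039, 0.092]
ee_rot: [3.142, 0.001, -3.07]
force: [-2.1, -1.0, 5.4]
width: 0.0263
```

Contact. I'll release and rise.

Call:
apply_moves([
  [-0.3, 0, 0, 0, 0],
  [-0.2, 0, 0, 0, 0],
  [0, 0, 0, 0, 0],
  [0.5, 0, 0, 0, 0],
  [1, 0, 0, 0, 0],
  [1, 0, 0, 0, 0],
  [1, 0, 0, 0, 0],
  [1, 0, 0, 0, 0],
  [1, 0, 0, -0.01, 0],
  [1, 0, 0, -0.02, 0],
  [1, 0, 0, -0.03, 0],
  [1, 0, 0, -0.04, 0],
])

```text
t: 58.73
eef_pos: [0.554, 0.0385, 0.1908]
ee_rot: [-3.141, -0.005, -3.07]
force: [0.3, 0.3, 1.0]
width: 0.087
```

Call:
apply_moves([
  [1, 0, 0, -0.03, 0],
  [1, 0.03, -0.03, 0, 0],
  [1, 0.03, -0.03, 0, 0],
  [1, 0.02, -0.03, 0, 0],
  [1, 0, -0.03, 0, 0],
  [1, 0, -0.03, 0, 0],
  [1, 0, -0.03, 0, 0],
  [1, 0, -0.03, 0, 0],
  [1, 0, -0.03, 0, 0],
  [1, 0, -0.03, 0, 0],
  [1, 0, 0, 0, 0],
  [1, 0, 0, 0, 0],
])

```text
t: 59.73
eef_pos: [0.4959, -0.2363, 0.2216]
ee_rot: [-3.142, -0.0, -3.073]
force: [-1.0, -0.0, 0.0]
width: 0.0875
```

```bash
python3 -c "
from bf import *
s=st()
f=eyes.grab_frame('side');save('pics/s35.png',f)
f=eyes.grab_frame('scene');save('pics/sc35.png',f)
im=cv2.imread('pics/sc35.png')[130:250,200:360];cv2.imwrite('pics/sc35c.png',cv2.resize(im,None,fx=5,fy=5,interpolation=2))
"; python3 meas.py
```

```text
t 59.73 pos [ 0.4959 -0.2363  0.2216] yaw [-3.1416e+00 -2.0000e-04 -3.0727e+00] F [-1. -0.  0.] M [0.06 0.01 0.02] w 0.0875 board [-0.098  -0.2703]
board 7230 [0.5639 0.0396] [0.2206 0.3203] 4.23 med [0.5534 0.0641] z 0.0114
[[0.44209998846054077, 0.19120000302791595], [0.4657999873161316, -0.1281999945640564], [0.6858000159263611, -0.11190000176429749], [0.6621000170707703, 0.20749999582767487]]
stoptop 801 [0.682  0.0492] [0.0235 0.3215] 4.31 med [0.6814 0.0638] z 0.0558
trayrim 736 [0.4459 0.3666] [0.1385 0.1508] 8.44 med [0.4468 0.373 ] z 0.0384
mat 636 [ 0.4394 -0.2889] [0.124  0.1297] 79.15 med [ 0.4494 -0.2698] z 0.0019
pan 485 [ 0.4371 -0.2903] [0.0831 0.0991] 80.78 med [ 0.4473 -0.2854] z 0.0044
handle 1151 [ 0.5763 -0.5491] [0.1376 0.2746] 20.12 med [ 0.5638 -0.5453] z 0.3469
handle pts 0.05 45 [ 0.3963 -0.269   0.0618]
handle pts 0.08 62 [ 0.3978 -0.2748  0.0887]Traceback (most recent call last):
  File "meas.py", line 21, in <module>
    R(inb(.55,.7,.22,.35)&(W[...,2]>.02),.026,"block")
    ~^^^^^^^^^^^^^^^^^^^^^^^^^^^^^^^^^^^^^^^^^^^^^^^^^
  File "meas.py", line 6, in R
    n,l,s,cc=cv2.connectedComponentsWithStats(m); i=1+np.argmax(s[1:,4]); m=l==i
                                                      ~~~~~~~~~^^^^^^^^^
    return _wrapfunc(a, 'argmax', axis=axis, out=out, **kwds)
    return bound(*args, **kwds)
ValueError: attempt to get argmax of an empty sequence
```

View pics/s35.png

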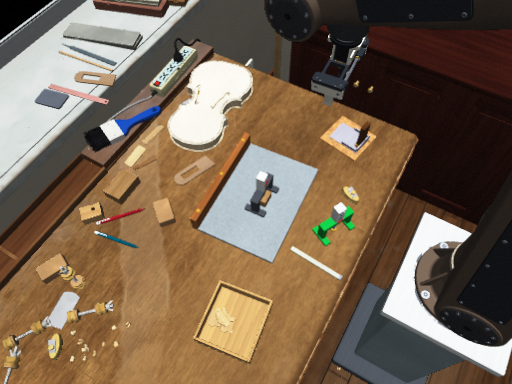

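View pics/sc35c.png

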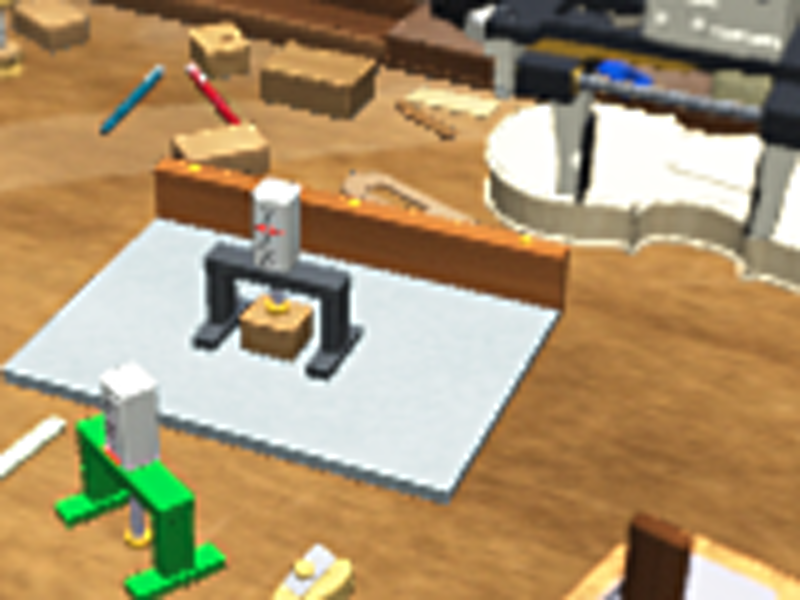

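```bash
python3 - <<'E'
from bf import *
f=eyes.grab_frame('side');W,d=world(f);z=W[...,2]
g=(abs(W[...,0]-.556)<.07)&(abs(W[...,1]-.039)<.08)&(d>0)
m=g&(z>.12);v,u=np.nonzero(m);print("gauge top z",np.median(z[m]),onplane(f,u,v,.132).mean(0).round(4))
job.job_done()
E
```

```text
gauge top z 0.5942073404212969 [ 0.7817 -0.506   0.132 ]
the job is handed in; nothing more can be done
```

I did the job in the order asked and handed it in at about 60 s of the 210 s allowed.

- **Blanks:** I gathered all four with the scoop in two trips of two, pushing against the back stop. Each time I tipped them into the tray by pressing the scoop's lip against the tray's inner wall. I kept the fingers above pan level and well clear of the blanks. The board is empty in the last pictures. The blanks lie overlapped in a heap in the tray, so I could not count all four one by one there. The pan was empty after the second tip, and I saw no blank anywhere else.
- **Scoop:** It lies flat on its mat, turned parallel to it. Its handle is about 4–5 mm from the spot, because it had shifted slightly in the grip; I left it there so as not to work out of order.
- **End block:** It stands flat near the middle of the board, about 20 mm in front of its centre.
- **Gauge:** It was knocked aside once during the run, so I measured its position again before picking it up. It now stands astride the block. In the scene view its foot rests on the block, the soles are on the board, and the red pointer has risen.

**Check that failed:** my last height check on the gauge read the robot's arm instead of the gauge, so the placing rests on the pictures and the light contact I felt before letting go (about 5 N). The side and wrist cameras also disagreed by about 6 mm on the gauge's position before the grasp. I used the wrist camera, and the grasp came out centred.

I did not touch any of the other tools.

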